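Lever the glued blanks out of the gluing jig

TASK

The laminated blanks are stuck tight in the gluing jig. Pull the red-handled pry bar out of the tool rack and, with its blade over the jig's steel rail and its tip under the blank, lever up the end of every blank in the jig; never grip or haul at a blank with the gripper while it is still down in its bay. Lift the loosened blanks out and lay them flat in the wooden tray, each on the tray's floor, leave the bar lying flat on the middle of the cork mat, and do not shift the other things on the bench.

Things in the scene. Friction and masses are not known exactly. Their poses are not given: they have to be found in the camera images.
- jig: gluing jig, fixed: plywood base on runners with three open-topped bays along y, centred at x = -80, 0, +80 mm. Origin at bench height below the centre of bay 2. Bay floors are 60 mm above the bench and end at y = +45; from there to +80 a seated blank overhangs with free space beneath it. Grey dividers, tops 80 mm above the bench, y = -95 to +82, leave no finger room beside a seated blank
- rail (a point): middle of the axis of the jig's round steel rail, the fulcrum: 20 mm diameter, along the jig's x in front of all bays, at jig y = +112 mm, axis 50 mm and top 60 mm above the bench; carried by two arms (10 mm thick, tops at 66 mm) outside the bays at jig x = -135 and +147. Beyond it (+y) the bench is clear for the bar and hand
- bay1 (a point): centre of the floor of bay 1 (jig x = -80 mm, 60 mm above the bench), where the origin of a fully seated blank1 lies. A cork-faced sprung cheek along the bay's +x side pinches the blank with 15 N, so 15 to 23 N are needed to draw it straight up; one levered up at its end stays up where it is left
- bay2 (a point): centre of the floor of bay 2 (jig x = 0 mm, 60 mm above the bench), where the origin of a fully seated blank2 lies. A cork-faced sprung cheek along the bay's +x side pinches the blank with 15 N, so 15 to 23 N are needed to draw it straight up; one levered up at its end stays up where it is left
- bay3 (a point): centre of the floor of bay 3 (jig x = 80 mm, 60 mm above the bench), where the origin of a fully seated blank3 lies. A cork-faced sprung cheek along the bay's +x side pinches the blank with 15 N, so 15 to 23 N are needed to draw it straight up; one levered up at its end stays up where it is left
- blank1: laminated wood blank, light-dark-light stripes, 160 x 42 x 22 mm, about 0.13 kg, in bay 1 when present. Origin: centre of its underside; y along its length, x across its width, z up; its +y end is the end next to the steel rail. Seated, its top is 82 mm above the bench, 2 mm above the dividers, and its underside 60 mm. May be absent
- blank2: laminated wood blank, light-dark-light stripes, 160 x 42 x 22 mm, about 0.13 kg, in bay 2 when present. Origin: centre of its underside; y along its length, x across its width, z up; its +y end is the end next to the steel rail. Seated, its top is 82 mm above the bench, 2 mm above the dividers, and its underside 60 mm. May be absent
- blank3: laminated wood blank, light-dark-light stripes, 160 x 42 x 22 mm, about 0.13 kg, in bay 3 when present. Origin: centre of its underside; y along its length, x across its width, z up; its +y end is the end next to the steel rail. Seated, its top is 82 mm above the bench, 2 mm above the dividers, and its underside 60 mm. May be absent
- blank1_mid (a point): centre of blank1, 11 mm above its origin
- blank2_mid (a point): centre of blank2, 11 mm above its origin
- blank3_mid (a point): centre of blank3, 11 mm above its origin
- bar: pry bar, 220 mm, 0.2 kg, balance point 105 mm from the tip: flat steel blade 120 x 20 x 6 mm (4 mm thick over the last 18 mm) and, in line with it about the same middle plane, a red plastic handle 100 x 32 x 20 mm. Origin: middle of the blade's tip; z from tip to handle end, x across the width, y through the thickness. It starts upright in the rack, tip down
- bar_mid (a point): point of the bar on its axis 110 mm from the tip
- bar_handle (a point): centre of the bar's handle, 170 mm from the tip
- rack: plywood tool rack, fixed, 250 (x) x 70 (y) x 130 mm high; origin under its centre. The bar hangs in a 26 (x) x 11 (y) mm slot in the middle of its top board, blade down, its handle standing on the board from 130 to 230 mm above the bench, its width along the rack's x. Two other tool handles, fixed, stand at x = -88 and +88 mm, 28 mm thick, up to 205 mm above the bench
- mat: cork mat, fixed flat on the bench, 260 (x) x 120 (y) x 3 mm; origin under its centre
- tray: loose open wooden tray, 270 (x) x 200 (y) x 28 mm high outside, walls and floor 6 mm; 0.9 kg; origin under its centre
- glue: white glue bottle, 64 mm diameter, 170 mm tall; bystander; origin under its base
- sandblock: cork sanding block 112 x 67 x 32 mm; bystander; origin under its centre
- offcut: wood offcut 120 x 50 x 28 mm; bystander; origin under its centre
- square: try square lying flat, stock 130 x 20 x 18 mm along its x, blade 200 mm along its y; bystander; origin under the stock
- tape: yellow tape roll, 68 mm diameter, 35 mm tall; bystander; origin under its centre
Mind the look-alikes: they are no part of the job. Of the things like the bar, leave any that is blue; of the rest the smaller one is meant. What is shaped like the blank1 but purple is not meant.

How it is judged:
By the outcome, as a careful person would: the job done as asked, in the order asked, and still so for the second after the job is handed in, with the robot touching nothing.
Of blank1, blank2, blank3 only 2 to 3 are there at a start; the rules pass over those that are not, and their reading is None.
At some moment in a run one of tray may be knocked a few centimetres aside while the robot is not near it.
Once in a run the grip may slacken for a moment while it holds something.
It also fails if it takes over 210 s, if anything falls off the work surface, if the arm or the gripper's body presses on something with over 40 N, if the wrist force passes 120 N, or if a joint passes its speed limit or range.

ROBOT

A 6-joint arm with a two-finger parallel gripper is mounted at the origin on the work surface. World frame = base frame: x ahead of the robot, y to its left, z up, the work surface at z = 0. Lengths are in m, angles in degrees, forces in N, time in s.
With the tool pointing down it reaches from about 0.35 to 0.875 m from the base axis. Payload 4.2 kg.
Tool frame: the origin (TCP) lies midway between the tips of the shut fingers; the grasp point (between the pads) lies 19 mm behind it (r.pinch_z is the distance from the TCP to the grasp point, in m); z points along the fingers, y is the line along which they close (so a half turn about z gives the same grasp; the last joint's range is limited). The gripper opens to 87 mm and grips with 3 to 60 N. Pads are 19 mm wide; open, the fingers measure 117 mm over their backs; the gripper's body (75 mm by 190 mm) begins 51 mm behind the grasp point.
Start: joints at [-48.724, 22.042, 0.453, 0, -68.411, -14.817], TCP at [0.278, -0.56, 0.223] pointing down, gripper open.
Joint ranges: [-179.83, 179.83], [-69.29, 118.12], [-61.27, 80.66], [-181.25, 117.63], [-171.15, -9.14], [-177.46, 177.46]. Speed limits (degrees/s): [159.86, 159.86, 180, 180, 180, 180].

INTERFACE

Orientations are given as a 3x3 rotation matrix whose columns are the frame's x, y, z axes.
In Python, from station import r, imaging, models gives the robot as it stands. The module is installed in compiled form; this text tells all that it offers.
- The arm moves only by the tool apply_moves, never from a script. Its argument "moves" is a list of rows, each a list of 2 entries, a list of its own where there are three numbers: the shift along the tool's x, y, z in m, then the turn about the tool's z in degrees. A call has 1 to 5 rows; each row shifts and turns the commanded pose from where the row before left it, along the tool's axes as they then stand; what a row does not reach is not made up. A row lasts 1/12 s, in which the tool goes at most 41.7 mm and 7.16 degrees, less where a joint would pass 70% of its speed; a pose out of reach is approached as far as the arm can. A call is refused whole if a number of a shift passes 0.0417 or a number of a turn 7.16, either way. A call with a gripper value outside its range is refused whole. "hand" is the finger opening in m, from 0 to 0.087, set as the call begins (left out, the last holds). The fingers move at their own pace and stop on an object; the grip force is fixed at half the most. Time passes only in rows, so rows that do not move let the fingers close. It gives the time, the measured TCP pose, the force, the opening and the grip force at its end, in the units of the state.
- r.sense(): the state, without advancing time (a new reading comes with each control period).
- imaging.capture(name): name is "scene" or "top"; returns a dict with "frame" (384x512x3 uint8, blue, green, red), "intrinsics" (3x3 intrinsics, pixels), "eye" and "orientation" of the camera in the world. Camera axes: x right, y down, z forward; pixel columns grow to the right and rows downward; lengths in m; the calibration is good to about 2 mm. A picture is of the moment at which its call begins. There is no depth.
- r.finish_job(): hands the job in; it is judged then, once.
Trained networks look in a picture, given as the dict that the camera call returned (one of the last four; its "shot" number tells which), for a name from the list of things; names that differ only in an ending like _2 or _b are one class to them, and where a whole thing is asked for, a point or a joint stands for the part that bears it (a point fixed in the world has none). Each returns a list of dicts, best first, with "confidence" (0 to 1); they miss things now and then, are a little off and sometimes report something else, mostly with a low value. They report only what shows in the picture. A call takes as long as a camera call. They do not tell look-alikes from the thing itself.
- models.cut_out(picture, target): "region" (384x512 bool, what is visible of it) and "extent" ([left, top, width, height] as shares, 0 to 1, of the picture: columns of its width, rows of its height, round what is visible of it).
- models.place_of(picture, target): "at" ([column, row] as shares, 0 to 1, of the picture: columns of its width, rows of its height: a listed point, or the origin of a listed thing).
The state is a dict: "time_s": time; "joints": joint angles; "joint_velocities": joint speeds; "effort": joint torques, N m; "tcp_pos": TCP position; "ee_rot": TCP orientation; "wrist_force": force on the tool from outside, world axes, zero at the start; "moment": the same for the moment, N m; "gripper_width": opening from 0.0 (shut) to 1.0 (fully open); "gripper_force": force on a finger pad.
Only numpy, scipy, OpenCV 4.12 (cv2) and the standard library are available. Lean on these libraries where they do the work, as an engineer would, in place of code of your own. Each camera call takes 0.05 s, during which the arm holds its last target. There are 200 camera calls.

## Working session

There is one attempt and no reset: what is moved stays moved. The work goes in short steps, Python scripts to look and compute and a tool call to move; the robot and the scene stay as the last step left them, time stands still between calls to the robot, and variables do not carry over. Pictures are saved under pics/ and viewed, at most 14 in all, crops included, and the job is handed in when it is done.

Besides the shell and the picture viewer there is one more tool, called after ">>>" as name(argument=value, ...), one argument or row to a line, values as JSON. apply_moves: Moves the arm, as the interface text tells. Its arguments: {"type":"object","properties":{"moves":{"type":"array"},"hand":{"type":"number"}},"required":["moves"]}

```bash
mkdir -p pics; cat > h.py <<'E'
import numpy as np, cv2
from station import r, imaging, models
def cap(n,save=None):
    p=imaging.capture(n)
    if save: cv2.imwrite(f'pics/{save}.png',p['frame'])
    return p
def ray(p,uv):
    d=p['orientation']@np.linalg.solve(p['intrinsics'],[uv[0],uv[1],1]); return np.array(p['eye']),d/np.linalg.norm(d)
def onz(p,uv,z):
    e,d=ray(p,uv); return e+d*(z-e[2])/d[2]
def proj(p,X):
    c=np.array(p['orientation']).T@(np.array(X)-p['eye']); q=p['intrinsics']@c; return q[:2]/q[2]
def tri(a,ua,b,ub):
    e1,d1=ray(a,ua);e2,d2=ray(b,ub)
    t=np.linalg.lstsq(np.c_[d1,-d2],e2-e1,rcond=None)[0]
    x,y=e1+t[0]*d1,e2+t[1]*d2; return (x+y)/2,np.linalg.norm(x-y)
def px(d): return np.array(d['at'])*[512,384]
E
python3 - <<'E'
from h import *
a=cap('scene','s0');b=cap('top','t0')
for p in(a,b): print(p['eye'],p['orientation'],p['intrinsics'])
for n in ['jig','rail','bay1','bay2','bay3','blank1','blank2','blank3','blank1_mid','bar','bar_handle','bar_mid','rack','mat','tray','glue','sandblock','offcut','square','tape']:
    A=models.place_of(a,n);B=models.place_of(b,n)
    print(n,[(px(x).round(),round(x['confidence'],2)) for x in A],[(px(x).round(),round(x['confidence'],2)) for x in B])
    if A and B:
        X,e=tri(a,px(A[0]),b,px(B[0])); print('   ',X.round(4),round(e,4))
print(r.sense(), r.pinch_z)
cv2.imwrite('pics/both0.png',cv2.resize(np.hstack([a['frame'],b['frame']]),(800,300)))
E
```

```text
[0.9637495  0.66855696 0.95578833] [[-0.78284574  0.47321543 -0.40400459]
 [ 0.62215653  0.58635819 -0.51875362]
 [-0.00859082 -0.65745816 -0.75344208]] [[347.99432439   0.         252.18161381]
 [  0.         347.99432439 185.55701286]
 [  0.           0.           1.        ]]
[0.395795   0.07457901 1.69848312] [[ 0.00829829 -0.99637123  0.08470838]
 [-0.99980841 -0.00676533  0.01836797]
 [-0.01772824 -0.08484458 -0.99623647]] [[486.81676684   0.         247.23402661]
 [  0.         486.81676684 189.46625392]
 [  0.           0.           1.        ]]
jig [(array([224., 188.]), 0.88), (array([254., 296.]), 0.45)] [(array([292., 190.]), 0.67)]
    [ 5.378e-01 -4.820e-02 -4.000e-04] 0.0068
rail [(array([246., 199.]), 0.92)] [(array([262., 195.]), 0.76)]
    [0.5188 0.0572 0.0183] 0.0054
bay1 [(array([236., 163.]), 0.92), (array([223., 174.]), 0.71), (array([206., 189.]), 0.57)] [(array([293., 163.]), 0.97), (array([295., 188.]), 0.72), (array([297., 211.]), 0.62), (array([143., 198.]), 0.62)]
    [ 0.569  -0.0029  0.1914] 0.1052
bay2 [(array([236., 163.]), 0.92), (array([223., 174.])
[... 3270 characters left out ...]
, -1.48157900e+01]), 'joint_velocities': array([-0.00443105, -0.09856673,  0.0689646 ,  0.11527871,  0.01354044,
       -0.00342822]), 'effort': array([ 2.30777216e-03, -3.90460682e+01,  1.87623239e+01,  4.22420830e+00,
        1.56596093e-02, -2.09863930e-05]), 'tcp_pos': array([ 0.27845765, -0.55949948,  0.22252508]), 'ee_rot': array([[-8.95257467e-01, -4.45549171e-01, -6.40965061e-05],
       [-4.45549174e-01,  8.95257465e-01,  6.17914280e-05],
       [ 2.98517561e-05,  8.38773827e-05, -9.99999996e-01]]), 'wrist_force': array([ 0.61463783, -0.10136637, -0.33256643]), 'moment': array([ 0.01749895,  0.00709389, -0.04542181]), 'gripper_force': 0.0, 'gripper_width': 0.9987229654634597} 0.0187
```

View pics/s0.png

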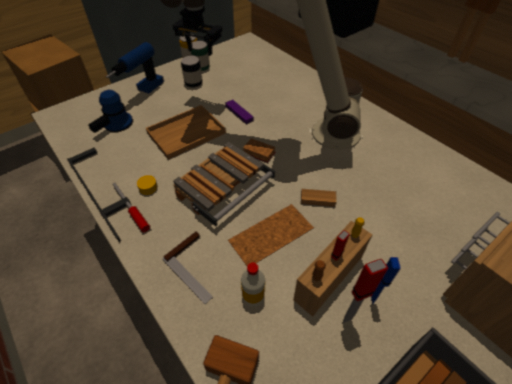

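View pics/t0.png

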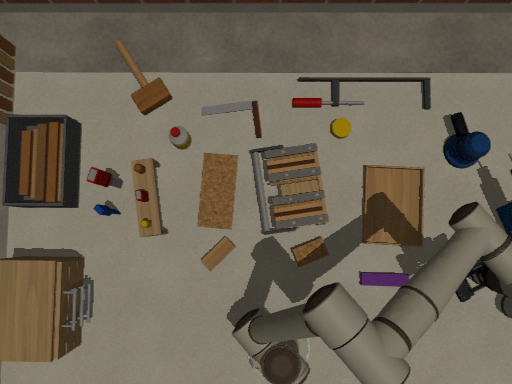

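```bash
python3 - <<'E'
import cv2,numpy as np
s=cv2.imread('pics/s0.png');t=cv2.imread('pics/t0.png')
A=cv2.resize(t[135:245,240:340],(440,484),interpolation=cv2.INTER_CUBIC)
B=cv2.resize(s[135:235,165:285],(360,300),interpolation=cv2.INTER_CUBIC)
C=cv2.resize(s[205:325,285:405],(360,300),interpolation=cv2.INTER_CUBIC)
out=np.zeros((600,800,3),np.uint8);out[:484,:440]=A;out[:300,440:]=B;out[300:,440:]=C
cv2.imwrite('pics/z0.png',out)
E
```

```text
(no output)
```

View pics/z0.png

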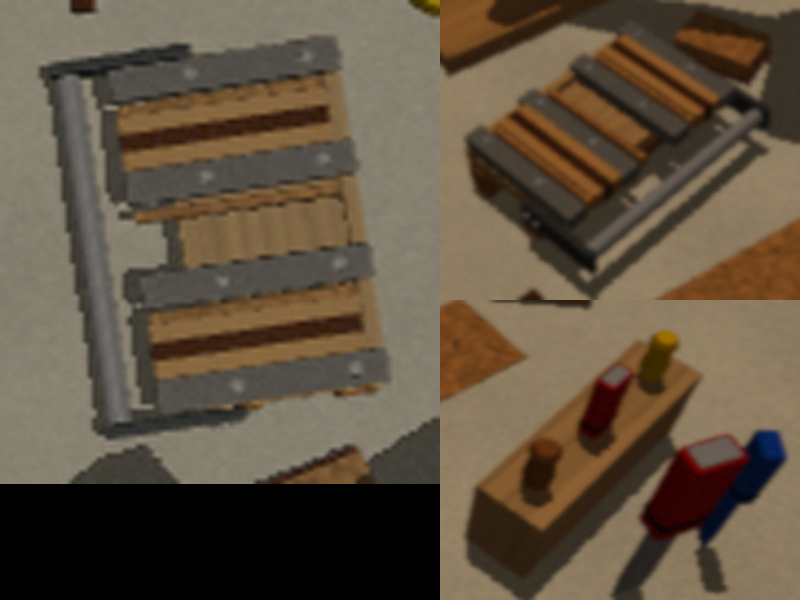

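```bash
cat >> h.py <<'E'
from scipy.optimize import minimize
def box(sx,sy,z0,z1): return np.array([[x,y,z] for x in(-sx/2,sx/2) for y in(-sy/2,sy/2) for z in(z0,z1)])
def soft(p,pts,S=4):
    uv=np.array([proj(p,q) for q in pts]); m=np.zeros((384*S,512*S),np.uint8)
    cv2.fillConvexPoly(m,cv2.convexHull(((uv+.5)*S-.5).round().astype(np.int32)),255)
    return cv2.resize(m,(512,384),interpolation=cv2.INTER_AREA)/255.
def fit(views,pts,x0,free=(1,1,1,1)):
    # views: [(pic,mask)], x0=[x,y,yaw,z]
    x0=np.array(x0,float);f=np.array(free,bool)
    def cost(v):
        q=x0.copy();q[f]+=v*np.array([.01,.01,.1,.01])[f]
        c,s=np.cos(q[2]),np.sin(q[2]);P=pts@np.array([[c,s,0],[-s,c,0],[0,0,1]])+[q[0],q[1],q[3]]
        return sum(1-np.minimum(a:=soft(p,P),m).sum()/np.maximum(a,m).sum() for p,m in views)
    n=f.sum();r_=minimize(cost,np.zeros(n),method='Nelder-Mead',options=dict(initial_simplex=np.vstack([np.zeros(n),np.eye(n)*.8]),xatol=.005,fatol=1e-4))
    q=x0.copy();q[f]+=r_.x*np.array([.01,.01,.1,.01])[f]; return q,r_.fun/len(views)
def masks(p,n,exp,rad=25):
    "mask of class n whose centroid lies near pixel exp"
    best=None
    for d in models.cut_out(p,n):
        m=d['region'];
        if not m.any(): continue
        c=np.argwhere(m).mean(0)[::-1];e=np.linalg.norm(c-exp)
        if e<rad and(best is None or e<best[0]): best=(e,m.astype(float),d['confidence'],c)
    return best
E
python3 - <<'E'
from h import *
a=cap('scene');b=cap('top')
sp=dict(blank3=('blank1',(.16,.042)[::-1],0,.022,[.69,-.04,.13,.06]),
 blank1=('blank1',(.042,.16),0,.022,[.535,-.06,.13,.06]),
 mat=('mat',(.26,.12),0,.003,[.545,.21,0,0]),
 rack=('rack',(.25,.07),0,.13,[.5,.44,.1,0]),
 tray=('tray',(.27,.2),0,.028,[.54,-.36,0,0]))
for n,(cl,(sx,sy),z0,z1,x0) in sp.items():
    V=[]
    for nm,p in(('s',a),('t',b)):
        m=masks(p,cl,proj(p,[x0[0],x0[1],x0[3]+z1/2]),20)
        if m: V.append((p,m[1])); print(n,nm,m[2],m[1].sum(),m[3])
        else: print(n,nm,'none')
    for W in [V]+[[v] for v in V]:
        for fr in ([(1,1,1,1),(1,1,1,0)] if len(W)>1 else [(1,1,1,0)]):
            if n=='rack' : pass
            q,e=fit(W,box(sx,sy,z0,z1),x0,fr); print('   ',fr[3],q.round(4),round(e,3))
# red/bar
for nm,p in(('s',a),('t',b)):
    for d in models.cut_out(p,'bar'):
        m=d['region'];print(nm,d['confidence'],m.sum(),np.argwhere(m).mean(0)[::-1] if m.any() else 0)
E
```

```text
blank3 s none
blank3 t none
    0 [ 0.69 -0.04  0.13  0.06] nan
blank1 s none
blank1 t none
    0 [ 0.535 -0.06   0.13   0.06 ] nan
mat s 0.85 2558.0 [270.18921032 234.50430023]
mat t 0.68 2465.0 [217.71359026 191.05841785]
    1 [ 0.5339  0.2111 -0.0765  0.0006] 0.049
    0 [ 0.534   0.2103 -0.0774  0.    ] 0.049
    0 [ 0.5324  0.2115 -0.0774  0.    ] 0.037
    0 [ 0.5359  0.2094 -0.0849  0.    ] 0.042
rack s 0.75 3032.0 [330.7328496  268.66391821]
rack t 0.74 1724.0 [147.41299304 197.14907193]
    1 [0.5023 0.4354 0.1419 0.0035] 0.19
    0 [0.5016 0.4353 0.1414 0.    ] 0.191
    0 [0.4996 0.4348 0.1437 0.    ] 0.14
    0 [0.5033 0.4338 0.1327 0.    ] 0.23
tray s 0.61 2411.0 [185.32476151 131.15304853]
tray t 0.95 4775.0 [392.99434555 205.19497382]
    1 [ 0.4851 -0.3952 -0.0479  0.0017] 0.033
    0 [ 0.485  -0.396  -0.0453  0.    ] 0.032
    0 [ 0.4831 -0.3954 -0.05    0.    ] 0.025
    0 [ 0.4881 -0.3961 -0.0473  0.    ] 0.021
s 0.89 1076 [365.71933086 285.4795539 ]
s 0.85 321 [340.00311526 244.68535826]
s 0.66 420 [387.04047619 276.9547619 ]
t 0.68 2495 [217.53547094 191.16513026]
t 0.63 450 [103.11555556 178.18      ]
t 0.59 191 [105.45549738 209.60732984]
t 0.43 112 [141.375      195.46428571]h.py:32: RuntimeWarning: invalid value encountered in scalar divide
  q=x0.copy();q[f]+=r_.x*np.array([.01,.01,.1,.01])[f]; return q,r_.fun/len(views)
```

```bash
python3 - <<'E'
from h import *
a=cap('scene');b=cap('top')
sp=dict(blank3=('blank1',(.16,.042)[::-1],0,.022,[.62,-.04,.14,.06]),
 blank1=('blank1',(.042,.16),0,.022,[.46,-.06,.14,.06]),
 bar=('bar',(.032,.02),.13,.23,[.5,.435,.14,0]),jig=('jig',(.24,.16),0,.08,[.54,-.05,.14,0]))
for n,(cl,(sx,sy),z0,z1,x0) in sp.items():
    V=[]
    for nm,p in(('s',a),('t',b)):
        m=masks(p,cl,proj(p,[x0[0],x0[1],x0[3]+(z1+z0)/2]),16)
        if m: V.append((p,m[1])); print(n,nm,m[2],m[1].sum(),m[3])
        else: print(n,nm,'none')
    if n=='jig': continue
    for W in [V]+[[v] for v in V]:
        for fr in ([(1,1,1,1),(1,1,1,0)] if len(W)>1 else [(1,1,1,0)]):
            q,e=fit(W,box(sx,sy,z0,z1),x0,fr); print('   ',fr[3],q.round(4),round(e,3))
# bar by colour
for nm,p in(('s',a),('t',b)):
    f=p['frame'].astype(int);m=(f[...,2]>90)&(f[...,1]<.45*f[...,2])&(f[...,0]<.6*f[...,2])
    nn,l,st,c=cv2.connectedComponentsWithStats(m.astype(np.uint8))
    print(nm,[(st[i].tolist(),c[i].round(1)) for i in range(1,nn) if st[i][4]>15])
    print('guess handle end',proj(p,[.502,.435,.23]),proj(p,[.502,.435,.13]))
E
```

```text
blank3 s 0.63 466.0 [206.64592275 186.25321888]
blank3 t 0.75 598.0 [290.91304348 163.85117057]
    1 [ 0.6199 -0.0393  0.1552  0.0647] 0.189
    0 [ 0.6194 -0.0405  0.1641  0.06  ] 0.206
    0 [ 0.6125 -0.04    0.08    0.06  ] 0.228
    0 [ 0.6213 -0.0408  0.1505  0.06  ] 0.087
blank1 s 0.75 404.0 [239.92574257 160.81683168]
blank1 t 0.87 609.0 [298.07224959 211.2183908 ]
    1 [ 0.4614 -0.0621  0.1437  0.0664] 0.191
    0 [ 0.4604 -0.0636  0.1545  0.06  ] 0.218
    0 [ 0.4508 -0.0646  0.1198  0.06  ] 0.254
    0 [ 0.4625 -0.0653  0.1509  0.06  ] 0.056
bar s 0.74 309.0 [339.9223301  244.46601942]
bar t 0.64 126.0 [141.8968254  195.31746032]
    1 [ 0.5017  0.4344  0.1733 -0.0013] 0.199
    0 [0.5013 0.4346 0.1727 0.    ] 0.2
    0 [0.5    0.4349 0.2537 0.    ] 0.102
    0 [0.5047 0.4318 0.1759 0.    ] 0.217
jig s 0.91 2788.0 [218.9946198  182.61728838]
jig t 0.77 3666.0 [291.26050191 186.28205128]
s [([128, 207, 20, 21, 179], array([137.6, 216.4])), ([247, 262, 11, 11, 98], array([252. , 266.8])), ([365, 265, 14, 9, 28], array([370.1, 269.6]))]
guess handle end [342.75077109 235.12482368] [335.73392176 255.71274287]
t [([293, 98, 29, 8, 224], array([306.9, 101.6])), ([171, 127, 9, 9, 59], array([174.5, 131.1])), ([87, 167, 12, 16, 38], array([ 93.3, 174.8]))]
guess handle end [137.45066951 194.84446484] [144.92759455 197.12211446]
```

>>> apply_moves(
  moves=[
    [[0, 0, -0.02], -7],
    [[0, 0, -0.02], -7],
    [[0, 0, -0.02], -7],
    [[0, 0, -0.02], -7],
    [[0, 0, -0.02], -7],
  ],
  hand=0.087,
)

```text
time_s: 3.72
tcp_pos: [0.2784, -0.5594, 0.3236]
ee_rot: [[-0.472, -0.881, 0.0], [-0.881, 0.472, -0.0], [0.0, -0.0, -1.0]]
wrist_force: [0.9, -0.4, -0.8]
gripper_width: 1.002
gripper_force: 0.0
```

>>> apply_moves(
  moves=[
    [[0, 0, -0.005], -7],
    [[0, 0, 0], -7],
    [[0, 0, 0], -7],
    [[0, 0, 0], -7],
    [[0, 0, 0], -7],
  ],
)

```text
time_s: 4.13
tcp_pos: [0.2785, -0.5595, 0.3276]
ee_rot: [[0.118, -0.993, 0.0], [-0.993, -0.118, 0.0], [-0.0, -0.0, -1.0]]
wrist_force: [-0.0, 0.5, -1.1]
gripper_width: 1.0
gripper_force: 0.0
```

>>> apply_moves(
  moves=[
    [[0, 0, 0], -2.1],
    [[0, 0, 0], 0],
  ],
)

```text
time_s: 4.3
tcp_pos: [0.2785, -0.5595, 0.3275]
ee_rot: [[0.149, -0.989, 0.0], [-0.989, -0.149, 0.0], [-0.0, -0.0, -1.0]]
wrist_force: [0.9, 0.5, 0.6]
gripper_width: 1.007
gripper_force: 0.0
```

```bash
cat >> h.py <<'E'
def plan(tgt,yaw=None):
    "remaining shift in tool axes to TCP target, and turn"
    s=r.sense();R=s['ee_rot'];d=R.T@(np.array(tgt)-s['tcp_pos']);y=np.degrees(np.arctan2(R[1,1],R[0,1]))
    print('tcp',s['tcp_pos'].round(4),'tooly',round(y,2),'shift',d.round(4),'f',s['wrist_force'].round(1),'w',round(s['gripper_width']*.087,4),'t',s['time_s'])
E
python3 - <<'E'
from h import *
a=cap('scene');b=cap('top')
for u,v in [((372,272),(95,174)),((391,262),(100,210))]: print(tri(a,u,b,v))
plan([.5016,.435,.33]); print(r.sense()['joints'].round(1))
E
```

```text
(array([0.55789448, 0.55087108, 0.28241713]), np.float64(0.003551396458263965))
(array([0.45668525, 0.55257955, 0.21101447]), np.float64(0.003034475113306857))
tcp [ 0.2785 -0.5595  0.3275] tooly -171.51 shift [-0.9506 -0.3675 -0.0025] f [-0.3  0.3  0. ] w 0.0869 t 4.4
[-48.7  19.3  11.1   0.  -81.9  57.2]
```

>>> apply_moves(
  moves=[
    [[-0.038, -0.0147, 0], 0],
    [[-0.038, -0.0147, 0], 0],
    [[-0.038, -0.0147, 0], 0],
    [[-0.038, -0.0147, 0], 0],
    [[-0.038, -0.0147, 0], 0],
  ],
)

```text
time_s: 4.82
tcp_pos: [0.3227, -0.359, 0.3275]
ee_rot: [[0.147, -0.989, 0.0], [-0.989, -0.147, -0.0], [0.0, -0.0, -1.0]]
wrist_force: [1.0, 0.6, 0.5]
gripper_width: 1.0
gripper_force: 0.0
```

>>> apply_moves(
  moves=[
    [[-0.038, -0.0147, 0], 0],
    [[-0.038, -0.0147, 0], 0],
    [[-0.038, -0.0147, 0], 0],
    [[-0.038, -0.0147, 0], 0],
    [[-0.038, -0.0147, 0], 0],
  ],
)

```text
time_s: 5.23
tcp_pos: [0.367, -0.1601, 0.328]
ee_rot: [[0.147, -0.989, 0.001], [-0.989, -0.147, -0.0], [0.0, -0.001, -1.0]]
wrist_force: [1.3, -0.2, -0.3]
gripper_width: 0.998
gripper_force: 0.0
```

>>> apply_moves(
  moves=[
    [[-0.038, -0.0147, 0], 0],
    [[-0.038, -0.0147, 0], 0],
    [[-0.038, -0.0147, 0], 0],
    [[-0.038, -0.0147, 0], 0],
    [[-0.038, -0.0147, 0], 0],
  ],
)

```text
time_s: 5.65
tcp_pos: [0.4115, 0.039, 0.3282]
ee_rot: [[0.148, -0.989, 0.002], [-0.989, -0.148, 0.001], [-0.0, -0.002, -1.0]]
wrist_force: [1.4, -0.7, 0.2]
gripper_width: 1.003
gripper_force: 0.0
```

>>> apply_moves(
  moves=[
    [[-0.038, -0.0147, 0], 0],
    [[-0.038, -0.0147, 0], 0],
    [[-0.038, -0.0147, 0], 0],
    [[-0.038, -0.0147, 0], 0],
    [[-0.038, -0.0147, 0], 0],
  ],
)

```text
time_s: 6.07
tcp_pos: [0.456, 0.2379, 0.3279]
ee_rot: [[0.148, -0.989, 0.001], [-0.989, -0.148, 0.0], [-0.0, -0.001, -1.0]]
wrist_force: [1.3, -0.1, 1.2]
gripper_width: 0.998
gripper_force: 0.0
```

```bash
python3 - <<'E'
from h import *
a=cap('scene');b=cap('top')
# jig check without arm shadow, bar measurement
for n,cl,d,z0,z1,x0 in [('b3','blank1',(.042,.16),0,.022,[.6213,-.0408,.151,.06]),('b1','blank1',(.042,.16),0,.022,[.4625,-.0653,.151,.06]),('rack','rack',(.25,.07),0,.13,[.502,.435,.14,0])]:
    m=masks(b,cl,proj(b,[x0[0],x0[1],x0[3]+z1/2]),16)
    if m: print(n,fit([(b,m[1])],box(*d,z0,z1),x0,(1,1,1,0)),m[2])
V=[(p,m[1]) for p in(a,b) if (m:=masks(p,'bar',proj(p,[.502,.435,.18]),10))]
print([v[1].sum() for v in V]); print(fit(V,box(.032,.02,.13,.23),[.502,.435,.15,0],(1,1,0,0)))
plan([.502,.4345,.33])
o=np.zeros((480,800,3),np.uint8)
u,v=proj(b,[.502,.435,.18]).astype(int); o[:400,:400]=cv2.resize(b['frame'][v-25:v+25,u-25:u+25],(400,400),interpolation=cv2.INTER_CUBIC)
u,v=proj(a,[.502,.435,.18]).astype(int); o[:400,400:]=cv2.resize(a['frame'][v-40:v+40,u-40:u+40],(400,400),interpolation=cv2.INTER_CUBIC)
for p,off,k,h in((b,0,8,25),(a,400,5,40)):
    c=proj(p,[.502,.435,.18]).astype(int)
    R=np.array([[np.cos(.15),-np.sin(.15)],[np.sin(.15),np.cos(.15)]])
    for q in box(.032,.02,.13,.23):
        X=[*(R@q[:2]+[.502,.4345]),q[2]]; w=((proj(p,X)-c+h+.5)*k).astype(int); cv2.circle(o,(w[0]+off,w[1]),3,(0,255,255),-1)
cv2.imwrite('pics/z1.png',o)
E
```

```text
b3 (array([ 0.62139649, -0.0417871 ,  0.15707342,  0.06      ]), np.float64(0.0769198197380756)) 0.68
b1 (array([ 0.46171739, -0.06402618,  0.14172304,  0.06      ]), np.float64(0.12226260367160569)) 0.79
[np.float64(298.0), np.float64(129.0)]
(array([0.501513  , 0.43433362, 0.15      , 0.        ]), np.float64(0.19891580740212955))
tcp [0.4559 0.2348 0.3279] tooly -171.51 shift [-0.1907 -0.075  -0.002 ] f [-0.4  0.6 -0.3] w 0.087 t 6.4167
```

View pics/z1.png

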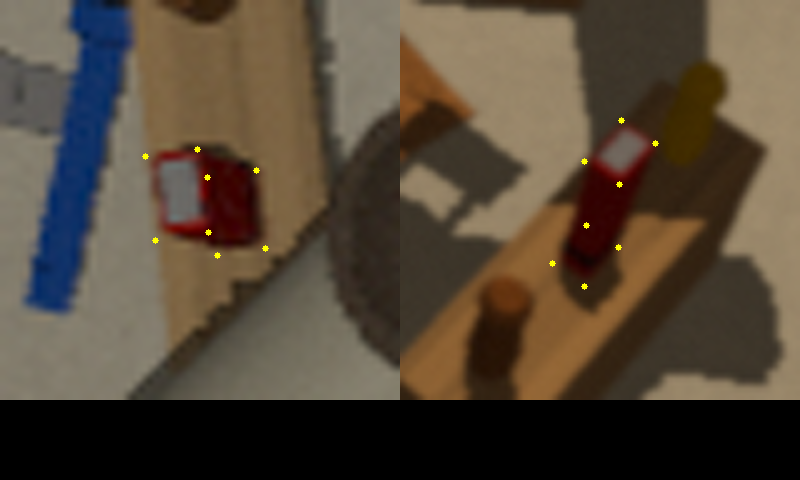

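>>> apply_moves(
  moves=[
    [[-0.0379, -0.0148, 0], 0],
    [[-0.0379, -0.0148, 0], 0],
    [[-0.0379, -0.0148, 0], 0],
    [[-0.0379, -0.0148, 0], 0],
    [[-0.0378, -0.0147, 0], 0],
  ],
)

```text
time_s: 6.83
tcp_pos: [0.5016, 0.4343, 0.3287]
ee_rot: [[0.147, -0.989, 0.001], [-0.989, -0.147, 0.001], [-0.001, -0.001, -1.0]]
wrist_force: [0.9, 0.0, 0.2]
gripper_width: 0.997
gripper_force: 0.0
```

>>> apply_moves(
  moves=[
    [[0, 0, 0.03], 0],
    [[0, 0, 0.035], 0],
    [[0, 0, 0.035], 0],
    [[0, 0, 0.025], 0],
    [[0, 0, 0.012], 0],
  ],
)

```text
time_s: 7.25
tcp_pos: [0.4998, 0.4313, 0.1865]
ee_rot: [[0.146, -0.989, -0.005], [-0.989, -0.146, -0.005], [0.004, 0.006, -1.0]]
wrist_force: [0.2, -0.3, -0.1]
gripper_width: 1.001
gripper_force: 0.0
```

```bash
python3 - <<'E'
from h import *
plan([.501,.433,.191])
a=cap('scene')
u,v=proj(a,[.502,.435,.18]).astype(int); cv2.imwrite('pics/z2.png',cv2.resize(a['frame'][v-50:v+50,u-50:u+50],(500,500),interpolation=cv2.INTER_CUBIC))
E
```

```text
tcp [0.4998 0.4313 0.1865] tooly -171.58 shift [-0.0015 -0.0014 -0.0045] f [ 0.2 -0.3 -0.1] w 0.0871 t 7.25
```

View pics/z2.png

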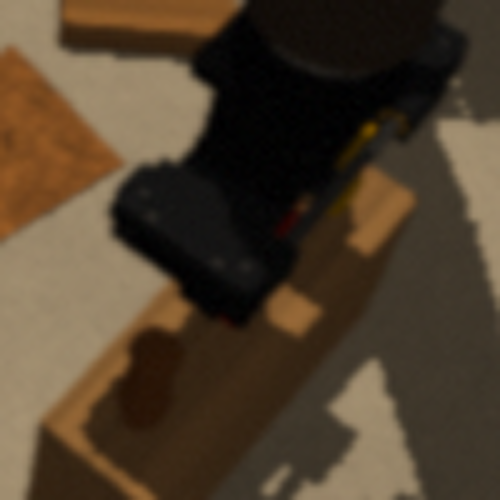

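>>> apply_moves(
  moves=[
    [[-0.0015, -0.001, -0.004], 0],
    [[0, 0, 0], 0],
    [[0, 0, 0], 0],
    [[0, 0, 0], 0],
    [[0, 0, 0], 0],
  ],
  hand=0.02,
)

```text
time_s: 7.72
tcp_pos: [0.5021, 0.436, 0.1961]
ee_rot: [[0.149, -0.989, 0.002], [-0.989, -0.149, 0.002], [-0.002, -0.002, -1.0]]
wrist_force: [0.5, 0.1, -0.5]
gripper_width: 0.703
gripper_force: 0.0
```

>>> apply_moves(
  moves=[
    [[0, 0, 0], 0],
    [[0, 0, 0], 0],
    [[0, 0, 0], 0],
  ],
)

```text
time_s: 7.97
tcp_pos: [0.5017, 0.4358, 0.1947]
ee_rot: [[0.149, -0.989, 0.0], [-0.989, -0.149, 0.0], [-0.0, -0.0, -1.0]]
wrist_force: [-0.1, 0.3, -0.4]
gripper_width: 0.484
gripper_force: 0.0
```

>>> apply_moves(
  moves=[
    [[0.002, 0, 0.004], 0],
    [[0, 0, 0], 0],
    [[0, 0, 0], 0],
    [[0, 0, 0], 0],
    [[0, 0, 0], 0],
  ],
)

```text
time_s: 8.38
tcp_pos: [0.5018, 0.4335, 0.1899]
ee_rot: [[0.149, -0.989, -0.001], [-0.989, -0.149, -0.001], [0.001, 0.001, -1.0]]
wrist_force: [-0.4, -1.2, -1.7]
gripper_width: 0.367
gripper_force: 29.9
```

>>> apply_moves(
  moves=[
    [[0, 0, 0], 0],
    [[0, 0, 0], 0],
    [[0, 0, 0], 0],
  ],
)

```text
time_s: 8.63
tcp_pos: [0.502, 0.4337, 0.1902]
ee_rot: [[0.149, -0.989, -0.0], [-0.989, -0.149, -0.0], [0.0, 0.0, -1.0]]
wrist_force: [0.3, -0.2, -3.3]
gripper_width: 0.364
gripper_force: 29.9
```

>>> apply_moves(
  moves=[
    [[0, 0, -0.02], 0],
    [[0, 0, -0.03], 0],
    [[0, 0, -0.03], 0],
    [[0, 0, -0.03], 0],
    [[0, 0, -0.03], 0],
  ],
)

```text
time_s: 9.05
tcp_pos: [0.5019, 0.4335, 0.332]
ee_rot: [[0.149, -0.989, -0.0], [-0.989, -0.149, -0.0], [-0.0, 0.0, -1.0]]
wrist_force: [0.4, 0.3, -2.5]
gripper_width: 0.368
gripper_force: 29.9
```

>>> apply_moves(
  moves=[
    [[0, 0, -0.02], 0],
    [[0, 0, 0], 0],
    [[0, 0, 0], 0],
  ],
)

```text
time_s: 9.3
tcp_pos: [0.5021, 0.434, 0.3515]
ee_rot: [[0.149, -0.989, 0.001], [-0.989, -0.149, 0.003], [-0.002, -0.001, -1.0]]
wrist_force: [-0.4, -0.4, -3.7]
gripper_width: 0.363
gripper_force: 29.9
```

```bash
python3 - <<'E'
from h import *
plan([.537,.13,.25])
E
```

```text
tcp [0.5021 0.434  0.3515] tooly -171.44 shift [0.306  0.0108 0.1008] f [-0.4 -0.4 -3.7] w 0.0316 t 9.3
```

>>> apply_moves(
  moves=[
    [[0.03, 0.002, 0], 0],
    [[0.035, 0.003, 0], 0],
    [[0.035, 0.003, 0], 0],
    [[0.035, 0.003, 0.018], 0],
    [[0.035, 0.003, 0.018], 0],
  ],
)

```text
time_s: 9.72
tcp_pos: [0.5128, 0.2619, 0.3128]
ee_rot: [[0.149, -0.989, -0.001], [-0.989, -0.149, -0.0], [0.0, 0.001, -1.0]]
wrist_force: [0.9, -0.5, -2.4]
gripper_width: 0.369
gripper_force: 30.0
```

>>> apply_moves(
  moves=[
    [[0.035, 0.003, 0.018], 0],
    [[0.035, 0.003, 0.018], 0],
    [[0.035, 0.003, 0.018], 0],
    [[0.029, 0, 0.018], 0],
    [[0, 0, 0.018], 0],
  ],
)

```text
time_s: 10.13
tcp_pos: [0.5228, 0.1247, 0.2218]
ee_rot: [[0.144, -0.99, -0.004], [-0.99, -0.144, -0.003], [0.002, 0.005, -1.0]]
wrist_force: [-0.1, 1.1, -2.2]
gripper_width: 0.364
gripper_force: 30.0
```

>>> apply_moves(
  moves=[
    [[0, 0, 0.018], 0],
    [[0, 0, 0.005], 0],
    [[0, 0, 0], 0],
  ],
)

```text
time_s: 10.38
tcp_pos: [0.5226, 0.1287, 0.1985]
ee_rot: [[0.148, -0.989, -0.006], [-0.989, -0.148, -0.003], [0.002, 0.007, -1.0]]
wrist_force: [0.2, -0.2, -1.7]
gripper_width: 0.362
gripper_force: 30.0
```

```bash
python3 - <<'E'
from h import *
plan([.525,.13,.18])
a=cap('scene')
u,v=proj(a,[.525,.13,.12]).astype(int); cv2.imwrite('pics/z3.png',cv2.resize(a['frame'][v-60:v+60,u-60:u+60],(500,500),interpolation=cv2.INTER_CUBIC))
E
```

```text
tcp [0.5226 0.1287 0.1985] tooly -171.48 shift [-0.001  -0.0027  0.0185] f [ 0.2 -0.2 -1.7] w 0.0315 t 10.3833
```

View pics/z3.png

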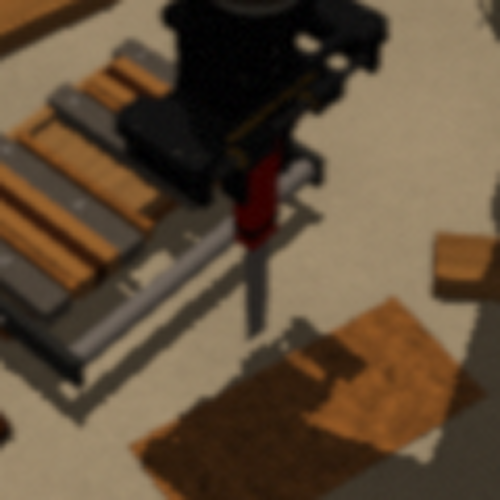

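>>> apply_moves(
  moves=[
    [[0, 0, 0.015], 0],
    [[0, 0, 0], 0],
    [[-0.008, 0, 0.003], 0],
    [[-0.01, 0, 0.001], 0],
    [[-0.012, 0, 0.002], 0],
  ],
)

```text
time_s: 10.85
tcp_pos: [0.5208, 0.1601, 0.1825]
ee_rot: [[0.15, -0.989, 0.002], [-0.989, -0.15, -0.001], [0.001, -0.002, -1.0]]
wrist_force: [-2.4, -2.4, 8.8]
gripper_width: 0.365
gripper_force: 30.0
```

```bash
python3 - <<'E'
from h import *
plan([.525,.13,.18])
E
```

```text
tcp [0.5208 0.1601 0.1825] tooly -171.39 shift [0.0304 0.0003 0.0025] f [-2.4 -2.4  8.8] w 0.0318 t 10.85
```

>>> apply_moves(
  moves=[
    [[-0.015, 0, 0.003], 0],
    [[-0.015, 0, 0.004], 0],
    [[-0.015, 0, 0.006], 0],
    [[-0.015, 0, 0.007], 0],
    [[-0.015, 0, 0.009], 0],
  ],
)

```text
time_s: 11.27
tcp_pos: [0.5121, 0.2394, 0.1589]
ee_rot: [[0.152, -0.988, 0.012], [-0.988, -0.152, 0.009], [-0.007, -0.013, -1.0]]
wrist_force: [-4.5, 8.0, 20.8]
gripper_width: 0.373
gripper_force: 29.9
```

```bash
python3 - <<'E'
from h import *
plan([.525,.13,.18])
a=cap('scene')
u,v=proj(a,[.525,.15,.1]).astype(int); cv2.imwrite('pics/z4.png',cv2.resize(a['frame'][v-60:v+60,u-60:u+60],(400,400),interpolation=cv2.INTER_CUBIC))
E
```

```text
tcp [0.5121 0.2394 0.1589] tooly -171.28 shift [ 0.1099  0.0036 -0.0218] f [-4.5  8.  20.8] w 0.0324 t 11.2667
```

View pics/z4.png

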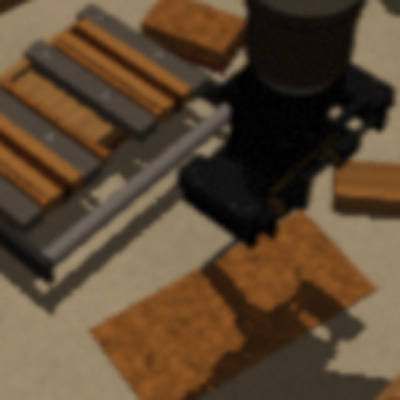

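>>> apply_moves(
  moves=[
    [[-0.01, 0, 0.01], 0],
    [[-0.012, 0, 0.012], 0],
    [[-0.012, 0, 0.012], 0],
    [[-0.011, 0, 0.014], 0],
    [[-0.01, 0, 0.015], 0],
  ],
)

```text
time_s: 11.73
tcp_pos: [0.5028, 0.293, 0.0914]
ee_rot: [[0.153, -0.988, 0.008], [-0.988, -0.153, 0.006], [-0.005, -0.009, -1.0]]
wrist_force: [0.1, 1.6, 2.6]
gripper_width: 0.366
gripper_force: 30.0
```

```bash
python3 - <<'E'
from h import *
plan([.525,.13,.18])
a=cap('scene');b=cap('top')
T=r.sense()['tcp_pos'];print([proj(a,[.525,.13,0]),proj(b,[.525,.13,0])])
for p in(a,b):
  for d in models.place_of(p,'bar')+models.place_of(p,'bar_mid'): print(p['shot'],px(d).round(1),round(d['confidence'],2))
u,v=proj(a,[.52,.18,.05]).astype(int); o=cv2.resize(a['frame'][v-50:v+50,u-50:u+50],(400,400),interpolation=cv2.INTER_CUBIC)
u,v=proj(b,[.52,.18,.05]).astype(int); o=np.hstack([o,cv2.resize(b['frame'][v-50:v+50,u-50:u+50],(400,400),interpolation=cv2.INTER_CUBIC)])
cv2.imwrite('pics/z5.png',o)
E
```

```text
tcp [0.5028 0.293  0.0914] tooly -171.23 shift [ 0.164   0.0021 -0.0895] f [0.1 1.6 2.6] w 0.0319 t 11.7333
[array([257.09574061, 216.60193809]), array([240.31279726, 193.75033218])]
14 [345.2 314.3] 0.75
14 [366.6 299.8] 0.69
14 [256.8 216.3] 0.39
14 [382.4 345.8] 0.86
14 [331.8 312.6] 0.85
14 [205.4 184.1] 0.68
14 [278.8 219.6] 0.48
15 [235.2 191.8] 0.69
15 [122.2 208.9] 0.62
15 [209.6 195.9] 0.86
15 [ 81.9 169.2] 0.63
```

View pics/z5.png

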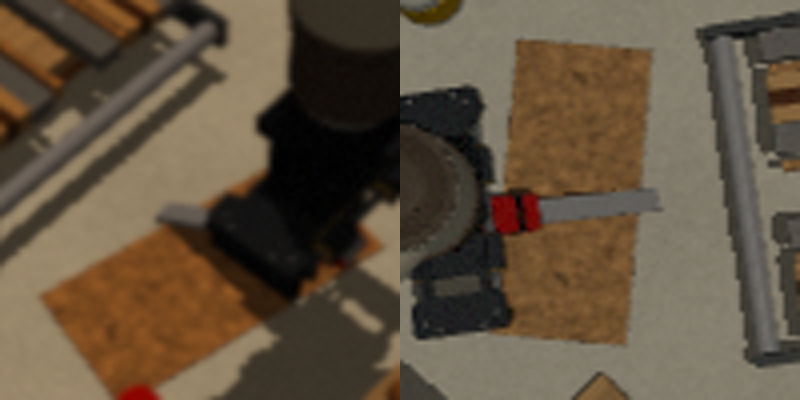

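>>> apply_moves(
  moves=[
    [[-0.006, 0, 0.01], 0],
    [[-0.005, 0, 0.01], 0],
    [[0, 0, 0], 0],
    [[0, 0, 0], 0],
  ],
)

```text
time_s: 12.37
tcp_pos: [0.4989, 0.2989, 0.0678]
ee_rot: [[0.149, -0.989, -0.001], [-0.989, -0.149, -0.001], [0.001, 0.001, -1.0]]
wrist_force: [-0.5, 0.3, 0.5]
gripper_width: 0.366
gripper_force: 30.0
```

```bash
cat >> h.py <<'E'
J=np.array([.542,-.053]);JR=np.array([[.9885,-.151],[.151,.9885]])
def j2w(x,y,z=0): return np.array([*(J+JR@[x,y]),z])
def w2j(X): return np.array([*(JR.T@(np.array(X)[:2]-J)),X[2]])
def barfit(n=3):
    "tip from both views; assumes tip in vertical plane through pinch"
    s=r.sense();P=s['tcp_pos']-s['ee_rot'][:,2]*.0187
    return P
E
python3 - <<'E'
from h import *
plan([.525,.13,.18])
a=cap('scene');b=cap('top')
P=barfit();R=r.sense()['ee_rot']
tx=R[:,0]
for th in(20,23,26,29,32,35):
    t=np.radians(th);T=P+.199*(np.cos(t)*tx-np.array([0,0,np.sin(t)])); print(th,T.round(4),proj(a,T).round(1),proj(b,T).round(1))
# blade tip in image: grey pixels along projected axis
for p,ln in((a,'s'),(b,'t')):
    o=[]
    for L in np.arange(.1,.24,.008):
        t=np.radians(27);u=proj(p,P+L*(np.cos(t)*tx-np.array([0,0,np.sin(t)]))).round().astype(int);o.append((round(L,3),p['frame'][u[1],u[0]].tolist()))
    print(ln,o)
for n in('rail',):
  for p in(a,b): 
    print([px(d) for d in models.place_of(p,n)], proj(p,j2w(0,.112,.05)), proj(p,j2w(-.135,.112,.06)),proj(p,j2w(.147,.112,.06)))
E
```

```text
tcp [0.4989 0.2989 0.0678] tooly -171.41 shift [ 0.1709 -0.0004 -0.1121] f [-0.5  0.3  0.5] w 0.0318 t 12.3667
20 [0.5268 0.1137 0.0189] [253.6 210.5] [244.8 192.9]
23 [0.5262 0.1175 0.0092] [254.5 212.8] [243.8 193.2]
26 [ 5.256e-01  1.218e-01 -3.000e-04] [255.4 215.2] [242.7 193.6]
29 [ 0.5249  0.1265 -0.0095] [256.5 217.6] [241.4 194. ]
32 [ 0.5241  0.1317 -0.0185] [257.6 220. ] [240.  194.4]
35 [ 0.5232  0.1374 -0.0272] [258.8 222.4] [238.5 194.8]
s [(np.float64(0.1), [19, 20, 20]), (np.float64(0.108), [57, 63, 70]), (np.float64(0.116), [73, 81, 89]), (np.float64(0.124), [86, 94, 104]), (np.float64(0.132), [83, 92, 102]), (np.float64(0.14), [86, 95, 105]), (np.float64(0.148), [85, 95, 104]), (np.float64(0.156), [85, 94, 104]), (np.float64(0.164), [86, 94, 104]), (np.float64(0.172), [81, 90, 99]), (np.float64(0.18), [83, 93, 103]), (np.float64(0.188), [84, 94, 105]), (np.float64(0.196), [97, 120, 136]), (np.float64(0.204), [99, 125, 142]), (np.float64(0.212), [101, 130, 148]), (np.float64(0.22), [102, 130, 148]), (np.float64(0.228), [103, 131, 149]), (np.float64(0.236), [103, 130,
[... 244 characters left out ...]
93, 98, 99]), (np.float64(0.156), [94, 97, 100]), (np.float64(0.164), [93, 98, 100]), (np.float64(0.172), [95, 99, 101]), (np.float64(0.18), [94, 97, 100]), (np.float64(0.188), [94, 99, 101]), (np.float64(0.196), [84, 93, 98]), (np.float64(0.204), [105, 120, 127]), (np.float64(0.212), [107, 123, 128]), (np.float64(0.22), [108, 123, 131]), (np.float64(0.228), [106, 122, 128]), (np.float64(0.236), [107, 122, 129])]
[array([243.6096, 196.8   ]), array([205.0048, 188.5824]), array([318.5152, 200.4864])] [243.64695328 194.35998615] [269.91118115 170.91111762] [211.36295349 218.80008843]
[array([261.376, 192.192])] [261.12395384 192.75165221] [267.00709349 232.26290679] [254.87795498 149.88238871]
```

>>> apply_moves(
  moves=[
    [[0, 0, -0.03], 0],
    [[0, 0, -0.045], 0],
    [[0.012, -0.017, 0], 0],
    [[0.012, -0.017, 0], 0],
    [[0.012, -0.017, 0], 0],
  ],
)

```text
out of range
```

>>> apply_moves(
  moves=[
    [[0.0115, -0.018, 0], 0],
    [[0, 0, 0], 0],
    [[0, 0, 0], 0],
  ],
)

```text
time_s: 12.82
tcp_pos: [0.5189, 0.2893, 0.0683]
ee_rot: [[0.147, -0.989, -0.0], [-0.989, -0.147, -0.0], [0.0, 0.001, -1.0]]
wrist_force: [0.0, -1.5, -1.5]
gripper_width: 0.365
gripper_force: 30.0
```

```bash
cat >> h.py <<'E'
def bar_angle(pics,L=.199):
    "score pitch angles: grey-ness edge; returns tip pixel seen along the plane of the bar"
    P=barfit();tx=r.sense()['ee_rot'][:,0]
    for th in range(14,40,3):
        t=np.radians(th);T=P+L*(np.cos(t)*tx-np.array([0,0,np.sin(t)])); print(th,'tip j',w2j(T).round(4),[proj(p,T).round(1).tolist() for p in pics])
def crop(p,X,h,k,marks=()):
    u=proj(p,X).astype(int);o=cv2.resize(p['frame'][u[1]-h:u[1]+h,u[0]-h:u[0]+h],(2*h*k,2*h*k),interpolation=cv2.INTER_CUBIC)
    for m in marks:
        w=((proj(p,m)-u+h+.5)*k).astype(int); cv2.circle(o,tuple(int(i) for i in w),2,(0,255,255),-1)
    return o
E
python3 - <<'E'
from h import *
plan(j2w(.08,.307,.143)); print('pinch j',w2j(barfit()))
a=cap('scene');b=cap('top');bar_angle((a,b))
P=barfit();tx=r.sense()['ee_rot'][:,0]
M=[P+.199*(np.cos(t)*tx-np.array([0,0,np.sin(t)])) for t in np.radians([26])]+[j2w(x,.112,.06) for x in(-.135,.08,.147)]+[j2w(x+s,y,.082) for x in(-.08,.08) for s in(-.021,.021) for y in(-.08,.08)]
cv2.imwrite('pics/z6.png',np.hstack([crop(p,j2w(.03,.09,.06),40,5,M) for p in(a,b)]))
E
```

```text
tcp [0.5189 0.2893 0.0683] tooly -171.54 shift [ 0.0347 -0.0512 -0.0747] f [ 0.  -1.5 -1.5] w 0.0318 t 12.8167
pinch j [0.02888245 0.3418839  0.0870187 ]
14 tip j [0.0276 0.1492 0.039 ] [[246.1, 207.0], [249.2, 186.6]]
17 tip j [0.0276 0.1519 0.0289] [[246.7, 209.3], [248.4, 187.0]]
20 tip j [0.0276 0.1553 0.0191] [[247.5, 211.6], [247.5, 187.4]]
23 tip j [0.0276 0.1591 0.0094] [[248.4, 214.0], [246.5, 187.8]]
26 tip j [ 2.770e-02  1.634e-01 -1.000e-04] [[249.4, 216.3], [245.3, 188.2]]
29 tip j [ 0.0277  0.1682 -0.0094] [[250.4, 218.7], [244.0, 188.6]]
32 tip j [ 0.0277  0.1735 -0.0183] [[251.6, 221.1], [242.6, 189.0]]
35 tip j [ 0.0277  0.1792 -0.027 ] [[252.8, 223.5], [241.1, 189.5]]
38 tip j [ 0.0277  0.1854 -0.0354] [[254.2, 226.0], [239.4, 189.9]]
```

View pics/z6.png

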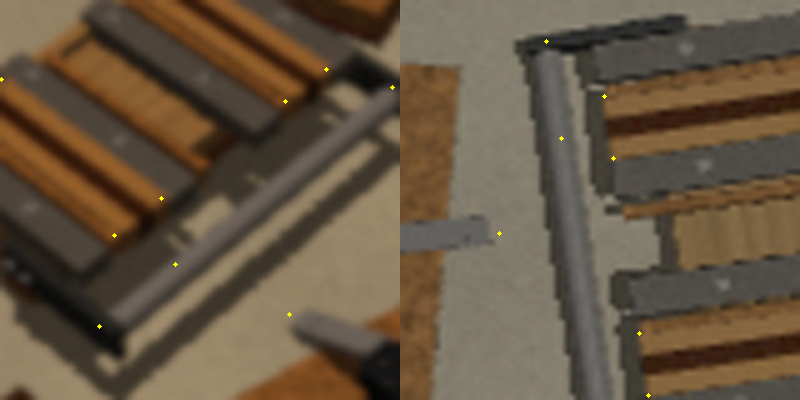

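>>> apply_moves(
  moves=[
    [[0, 0, -0.03], 0],
    [[0, 0, -0.03], 0],
    [[0.01, -0.015, -0.013], 0],
    [[0.015, -0.018, 0], 0],
    [[0.015, -0.018, 0], 0],
  ],
)

```text
time_s: 13.33
tcp_pos: [0.575, 0.2588, 0.1432]
ee_rot: [[0.15, -0.989, 0.002], [-0.989, -0.15, 0.002], [-0.002, -0.002, -1.0]]
wrist_force: [0.2, -0.6, -2.6]
gripper_width: 0.368
gripper_force: 30.0
```

>>> apply_moves(
  moves=[
    [[0, 0, 0], 0],
    [[0, 0, 0], 0],
    [[0, 0, 0], 0],
  ],
)

```text
time_s: 13.58
tcp_pos: [0.5739, 0.258, 0.1409]
ee_rot: [[0.148, -0.989, -0.002], [-0.989, -0.148, -0.001], [0.0, 0.002, -1.0]]
wrist_force: [0.4, 0.2, -1.6]
gripper_width: 0.368
gripper_force: 30.0
```

```bash
python3 - <<'E'
from h import *
plan(j2w(.08,.302,.1415)); print('pinch j',w2j(barfit()))
a=cap('scene');b=cap('top');bar_angle((a,b),.194)
P=barfit();tx=r.sense()['ee_rot'][:,0]
M=[P+.194*(np.cos(t)*tx-np.array([0,0,np.sin(t)])) for t in np.radians([20,26,32])]+[j2w(.08,.112,.06)]
cv2.imwrite('pics/z7.png',np.hstack([crop(p,j2w(.08,.13,.07),25,8,M) for p in(a,b)]))
E
```

```text
tcp [0.5739 0.258  0.1409] tooly -171.47 shift [ 0.0006 -0.0015 -0.0007] f [ 0.4  0.2 -1.6] w 0.0321 t 13.5833
pinch j [0.07855446 0.3025888  0.15955131]
14 tip j [0.0784 0.1148 0.113 ] [[226.5, 196.2], [257.0, 167.8]]
17 tip j [0.0784 0.1175 0.1032] [[227.3, 198.6], [256.2, 168.3]]
20 tip j [0.0784 0.1208 0.0936] [[228.2, 201.1], [255.2, 168.8]]
23 tip j [0.0784 0.1245 0.0841] [[229.2, 203.5], [254.1, 169.3]]
26 tip j [0.0784 0.1287 0.0749] [[230.3, 206.0], [252.9, 169.9]]
29 tip j [0.0784 0.1334 0.0659] [[231.4, 208.5], [251.5, 170.4]]
32 tip j [0.0784 0.1385 0.0571] [[232.7, 211.1], [250.1, 170.9]]
35 tip j [0.0784 0.1441 0.0487] [[234.1, 213.6], [248.5, 171.5]]
38 tip j [0.0784 0.1502 0.0405] [[235.5, 216.1], [246.7, 172.0]]
```

View pics/z7.png

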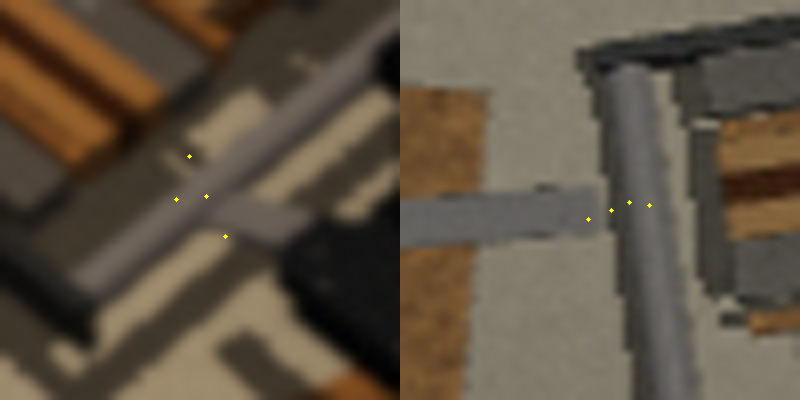

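>>> apply_moves(
  moves=[
    [[0.0126, -0.001, 0.0061], 0],
    [[0.0126, -0.001, 0.0061], 0],
    [[0.0126, -0.001, 0.0061], 0],
    [[0.0126, 0, 0.0061], 0],
    [[0.0126, 0, 0.0061], 0],
  ],
)

```text
time_s: 14.1
tcp_pos: [0.5876, 0.1946, 0.1107]
ee_rot: [[0.149, -0.989, 0.0], [-0.989, -0.149, -0.0], [0.0, -0.0, -1.0]]
wrist_force: [-0.4, 0.5, 1.4]
gripper_width: 0.364
gripper_force: 30.0
```

>>> apply_moves(
  moves=[
    [[0, 0, 0], 0],
    [[0, 0, 0], 0],
  ],
)

```text
time_s: 14.27
tcp_pos: [0.5869, 0.1939, 0.1102]
ee_rot: [[0.147, -0.989, -0.002], [-0.989, -0.147, -0.002], [0.002, 0.003, -1.0]]
wrist_force: [1.1, -2.0, -0.5]
gripper_width: 0.364
gripper_force: 30.0
```

```bash
python3 - <<'E'
from h import *
plan(j2w(.08,.239,.11)); print('pinch j',w2j(barfit()))
a=cap('scene');b=cap('top');bar_angle((a,b),.194)
P=barfit();tx=r.sense()['ee_rot'][:,0]
M=[P+L*(np.cos(t)*tx-np.array([0,0,np.sin(t)])) for t in np.radians([26]) for L in (.1,.15,.194)]
cv2.imwrite('pics/z8.png',np.hstack([crop(p,j2w(.08,.11,.06),25,8,M) for p in(a,b)]))
E
```

```text
tcp [0.5869 0.1939 0.1102] tooly -171.57 shift [-0.0017  0.0017  0.0002] f [ 1.1 -2.  -0.5] w 0.0317 t 14.2667
pinch j [0.08175527 0.23735206 0.12892628]
14 tip j [0.0815 0.0503 0.0827] [[212.6, 192.3], [275.9, 165.3]]
17 tip j [0.0815 0.0531 0.0729] [[213.5, 194.7], [275.0, 165.8]]
20 tip j [0.0815 0.0563 0.0633] [[214.4, 197.0], [274.0, 166.3]]
23 tip j [0.0815 0.06   0.0539] [[215.4, 199.4], [272.8, 166.8]]
26 tip j [0.0815 0.0642 0.0446] [[216.5, 201.8], [271.5, 167.4]]
29 tip j [0.0815 0.0689 0.0356] [[217.7, 204.2], [270.0, 167.9]]
32 tip j [0.0815 0.0741 0.0268] [[219.0, 206.7], [268.5, 168.4]]
35 tip j [0.0815 0.0797 0.0184] [[220.3, 209.1], [266.8, 169.0]]
38 tip j [0.0816 0.0857 0.0102] [[221.7, 211.5], [265.1, 169.5]]
```

View pics/z8.png

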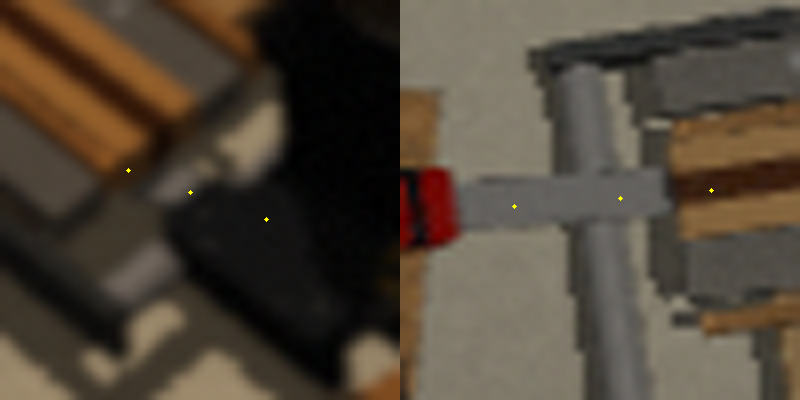

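>>> apply_moves(
  moves=[
    [[0.0055, 0.0005, 0.0027], 0],
    [[0, 0, 0], 0],
    [[-0.003, 0, 0.009], 0],
    [[-0.003, 0, 0.009], 0],
    [[-0.003, 0, 0.009], 0],
  ],
)

```text
time_s: 14.78
tcp_pos: [0.5866, 0.2007, 0.0807]
ee_rot: [[0.15, -0.989, 0.001], [-0.989, -0.15, 0.001], [-0.001, -0.001, -1.0]]
wrist_force: [0.3, -0.0, 1.1]
gripper_width: 0.364
gripper_force: 30.0
```

>>> apply_moves(
  moves=[
    [[-0.003, 0, 0.009], 0],
    [[-0.002, 0, 0.009], 0],
    [[-0.002, 0, 0.009], 0],
    [[0, 0, 0], 0],
    [[0, 0, 0], 0],
  ],
)

```text
time_s: 15.2
tcp_pos: [0.5848, 0.2066, 0.0531]
ee_rot: [[0.148, -0.989, -0.002], [-0.989, -0.148, -0.0], [0.0, 0.002, -1.0]]
wrist_force: [-0.0, -0.8, -1.3]
gripper_width: 0.368
gripper_force: 30.0
```

```bash
python3 - <<'E'
from h import *
plan(j2w(.08,.239,.11)); print('pinch j',w2j(barfit()))
a=cap('scene');b=cap('top')
cv2.imwrite('pics/z9.png',np.hstack([crop(p,j2w(.06,.1,.06),25,8) for p in(a,b)]))
E
```

```text
tcp [0.5848 0.2066 0.0531] tooly -171.47 shift [ 0.0112  0.0016 -0.0569] f [-0.  -0.8 -1.3] w 0.032 t 15.2
pinch j [0.08156839 0.25014582 0.07179332]
```

View pics/z9.png

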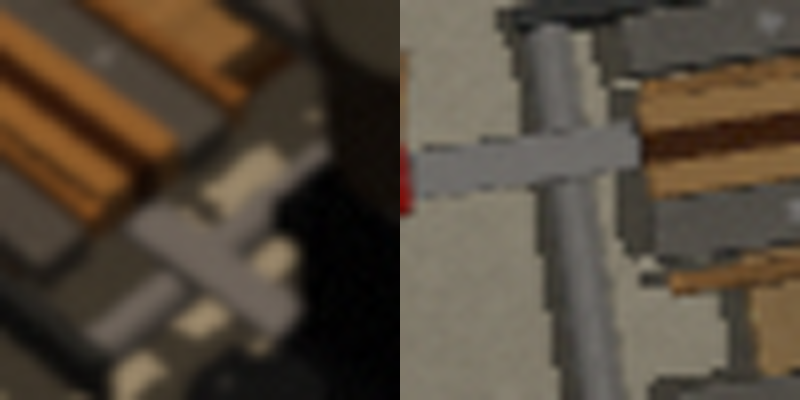

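>>> apply_moves(
  moves=[
    [[-0.002, 0, 0.007], 0],
    [[-0.002, 0, 0.007], 0],
    [[-0.001, 0, 0.007], 0],
    [[0, 0, 0], 0],
  ],
)

```text
time_s: 15.63
tcp_pos: [0.5844, 0.2092, 0.0328]
ee_rot: [[0.149, -0.989, -0.002], [-0.989, -0.149, -0.004], [0.003, 0.002, -1.0]]
wrist_force: [1.8, -5.6, 2.6]
gripper_width: 0.366
gripper_force: 30.0
```

>>> apply_moves(
  moves=[
    [[0, 0, 0.006], 0],
    [[0, 0, 0.006], 0],
    [[0, 0, 0.006], 0],
    [[0, 0, 0.005], 0],
    [[0, 0, 0], 0],
  ],
)

```text
time_s: 16.05
tcp_pos: [0.5847, 0.2098, 0.0104]
ee_rot: [[0.149, -0.989, -0.001], [-0.989, -0.149, -0.002], [0.002, 0.001, -1.0]]
wrist_force: [0.1, -2.9, 2.4]
gripper_width: 0.365
gripper_force: 30.0
```

```bash
python3 - <<'E'
from h import *
plan(j2w(.08,.239,.11)); print('pinch j',w2j(barfit()))
a=cap('scene');b=cap('top')
cv2.imwrite('pics/z10.png',np.hstack([crop(p,j2w(.06,.1,.06),25,8) for p in(a,b)]))
E
```

```text
tcp [0.5847 0.2098 0.0104] tooly -171.44 shift [ 0.0146  0.0019 -0.0996] f [ 0.1 -2.9  2.4] w 0.0317 t 16.05
pinch j [0.08186813 0.25337022 0.0290525 ]
```

View pics/z10.png

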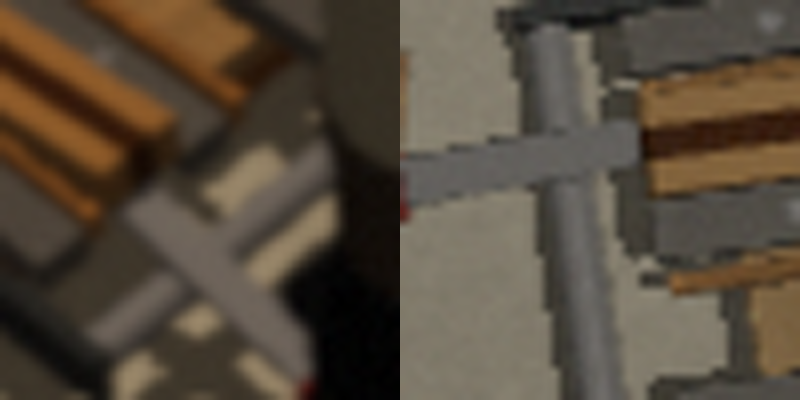

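>>> apply_moves(
  moves=[
    [[0, 0, 0.005], 0],
    [[0.004, 0, 0], 0],
    [[0.004, 0, 0], 0],
    [[0.004, 0, 0], 0],
    [[0, 0, 0], 0],
  ],
)

```text
time_s: 16.57
tcp_pos: [0.5875, 0.204, 0.0055]
ee_rot: [[0.15, -0.989, 0.005], [-0.989, -0.15, 0.006], [-0.006, -0.006, -1.0]]
wrist_force: [-1.1, 9.4, 0.3]
gripper_width: 0.362
gripper_force: 30.0
```

```bash
python3 - <<'E'
from h import *
plan(j2w(.08,.239,.11)); print('pinch j',w2j(barfit()))
a=cap('scene');b=cap('top')
m=masks(a,'blank1',proj(a,j2w(.08,0,.07)),20)
M=[j2w(.08+s,.082,z) for s in(-.021,.021) for z in(.082,.097,.104)]
cv2.imwrite('pics/z11.png',np.hstack([crop(p,j2w(.06,.1,.06),25,8,M) for p in(a,b)]))
E
```

```text
tcp [0.5875 0.204  0.0055] tooly -171.4 shift [ 0.0076  0.0032 -0.1046] f [-1.1  9.4  0.3] w 0.0315 t 16.5667
pinch j [0.08368486 0.24702667 0.02419062]
```

View pics/z11.png

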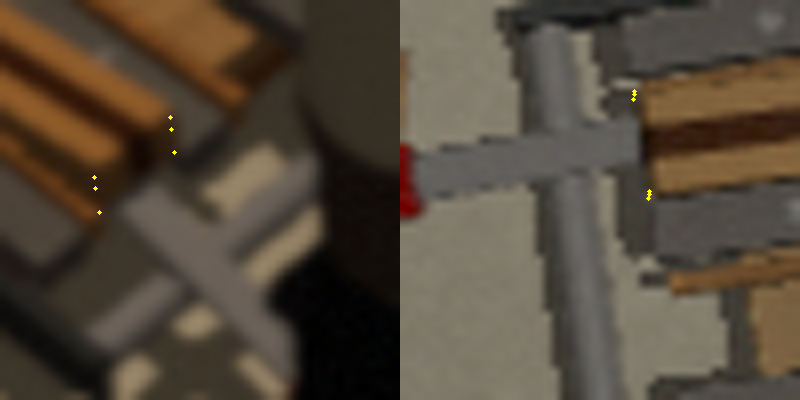

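>>> apply_moves(
  moves=[
    [[-0.01, 0, 0], 0],
    [[-0.015, 0, 0], 0],
    [[-0.02, 0, 0], 0],
    [[-0.02, 0, 0], 0],
    [[-0.02, 0, 0], 0],
  ],
)

```text
time_s: 17.13
tcp_pos: [0.5725, 0.2851, 0.0042]
ee_rot: [[0.148, -0.989, -0.002], [-0.989, -0.148, -0.001], [0.0, 0.002, -1.0]]
wrist_force: [0.6, 0.5, -1.7]
gripper_width: 0.366
gripper_force: 30.0
```

>>> apply_moves(
  moves=[
    [[0, 0, 0], 0],
    [[0, 0, 0], 0],
    [[0, 0, 0], 0],
  ],
)

```text
time_s: 17.38
tcp_pos: [0.5727, 0.2837, 0.0044]
ee_rot: [[0.149, -0.989, -0.002], [-0.989, -0.149, -0.001], [0.001, 0.002, -1.0]]
wrist_force: [0.1, -0.2, -0.8]
gripper_width: 0.365
gripper_force: 30.0
```

```bash
cat >> h.py <<'E'
def pitchfit(V,jx,lift0=.02):
    "fit blank in bay at jig x: (dx, dy, lift of +y end)"
    bx=box(.042,.16,0,.022)
    def cost(v):
        t=np.arcsin((lift0+v[2]*.01)/.16);c,s=np.cos(t),np.sin(t)
        P=[j2w(jx+v[0]*.01+x,-.08+v[1]*.01+(y+.08)*c-z*s,.06+(y+.08)*s+z*c) for x,y,z in bx]
        return sum(1-np.minimum(a:=soft(p,P),m).sum()/np.maximum(a,m).sum() for p,m in V)
    R=minimize(cost,[0,0,0],method='Nelder-Mead',options=dict(initial_simplex=np.vstack([np.zeros(3),np.eye(3)*.6]),xatol=.005,fatol=1e-4))
    return (R.x*.01+[0,0,lift0]).round(4),round(R.fun/len(V),3)
E
python3 - <<'E'
from h import *
plan(j2w(.08,.33,.0055)); print('pinch j',w2j(barfit()))
a=cap('scene');b=cap('top')
for jx in(-.08,.08):
    V=[(p,m[1]) for p in(a,b) if (m:=masks(p,'blank1',proj(p,j2w(jx,0,.08)),20))]
    print(jx,len(V),pitchfit(V,jx,.01),[pitchfit([v],jx,.01) for v in V])
bar_angle((a,b),.194)
for p in(a,b):
  for n in('bar','bar_mid','bar_handle'):
    for d in models.place_of(p,n): print(p['shot'],n,px(d).round(1),round(d['confidence'],2))
E
```

```text
tcp [0.5727 0.2837 0.0044] tooly -171.43 shift [-0.0018  0.0012 -0.0011] f [ 0.1 -0.2 -0.8] w 0.0318 t 17.3833
pinch j [0.08122498 0.32817223 0.02313189]
-0.08 2 (array([-0.0011,  0.0031,  0.0135]), np.float64(0.202)) [(array([-0.009 ,  0.0018, -0.0003]), np.float64(0.218)), (array([0.   , 0.   , 0.016]), np.float64(0.095))]
0.08 2 (array([-0.0028,  0.0061,  0.0294]), np.float64(0.121)) [(array([-0.0083,  0.001 ,  0.0181]), np.float64(0.076)), (array([0.0003, 0.0028, 0.0122]), np.float64(0.093))]
14 tip j [ 0.0816  0.1392 -0.0229] [[233.4, 225.9], [250.0, 172.8]]
17 tip j [ 0.0816  0.1419 -0.0327] [[234.1, 228.0], [249.3, 173.3]]
20 tip j [ 0.0816  0.1451 -0.0423] [[234.9, 230.1], [248.4, 173.7]]
23 tip j [ 0.0816  0.1488 -0.0518] [[235.8, 232.3], [247.5, 174.2]]
26 tip j [ 0.0816  0.153  -0.061 ] [[236.8, 234.5], [246.4, 174.6]]
29 tip j [ 0.0816  0.1577 -0.07  ] [[237.8, 236.7], [245.1, 175.1]]
32 tip j [ 0.0816  0.1629 -0.0788] [[239.0, 238.9], [243.8, 175.6]]
35 tip j [ 0.0817  0.1685 -0.0872] [[240.2, 241.1], [242.4, 176.0]]
38 tip j [ 0.0817  0.1745 -0.0954] [[241.5, 243.4], [240.8, 176.5]]
30 bar [343.7 318. ] 0.8
30 bar [367.4 301.5] 0.68
30 bar [234.4 209.1] 0.67
30 bar_mid [333.3 312.6] 0.83
30 bar_mid [259.2 231.9] 0.69
30 bar_mid [379.6 347.3] 0.67
30 bar_handle [273.8 243.1] 0.82
30 bar_handle [407.3 361.9] 0.61
30 bar_handle [318.2 324.8] 0.6
31 bar [244.5 170.6] 0.83
31 bar [121.2 209.1] 0.71
31 bar [121.7 181.1] 0.7
31 bar [340.7 130.8] 0.62
31 bar_mid [129.1 179.9] 0.83
31 bar_mid [217.7 176. ] 0.75
31 bar_mid [ 83.7 171. ] 0.68
31 bar_handle [ 56.4 164.9] 0.98
31 bar_handle [201.4 177.6] 0.81
31 bar_handle [130.2 161.4] 0.56
31 bar_handle [342.5 130.8] 0.16
```

>>> apply_moves(
  moves=[
    [[0, 0, 0], 0],
    [[0, 0, 0], 0],
    [[0, 0, 0], 0],
    [[0, 0, 0], 0],
    [[0, 0, 0], 0],
  ],
  hand=0.05,
)

```text
time_s: 18.4
tcp_pos: [0.5738, 0.2838, 0.0056]
ee_rot: [[0.149, -0.989, 0.0], [-0.989, -0.149, 0.0], [-0.0, -0.0, -1.0]]
wrist_force: [-0.1, 0.0, -0.0]
gripper_width: 0.564
gripper_force: 0.0
```

>>> apply_moves(
  moves=[
    [[0, 0, 0], 0],
    [[0, 0, 0], 0],
    [[0, 0, 0], 0],
  ],
)

```text
time_s: 18.65
tcp_pos: [0.5737, 0.2837, 0.0054]
ee_rot: [[0.149, -0.989, 0.0], [-0.989, -0.149, -0.0], [0.0, -0.0, -1.0]]
wrist_force: [0.3, -1.4, 0.5]
gripper_width: 0.571
gripper_force: 0.0
```

```bash
python3 - <<'E'
from h import *
plan(j2w(.08,.33,.0055)); print('pinch j',w2j(barfit()))
a=cap('scene');b=cap('top')
print([w2j(X) if len(X)==3 else X for X in [tri(a,(234.4,209.1),b,(244.5,170.6))[0]]])
for n in('bar','bar_mid','bar_handle'):
    A=[px(d) for d in models.place_of(a,n)];B=[px(d) for d in models.place_of(b,n)]
    for u in A:
        for v in B:
            X,e=tri(a,u,b,v)
            if e<.012 and -.02<X[2]<.1 and .12<w2j(X)[1]<.4 : print(n,w2j(X).round(4),round(e,4),u.round(),v.round())
E
```

```text
tcp [0.5737 0.2837 0.0054] tooly -171.44 shift [-0.0019  0.0022 -0.0001] f [ 0.3 -1.4  0.5] w 0.0497 t 18.65
pinch j [0.08218541 0.32805593 0.0240572 ]
[array([0.08088935, 0.15467675, 0.08400052])]
bar [0.0843 0.1381 0.0045] 0.0062 [233. 222.] [251. 170.]
bar_handle [0.0799 0.2995 0.0398] 0.0032 [270. 243.] [203. 178.]
bar_handle [0.0762 0.294  0.081 ] 0.0075 [269. 234.] [203. 178.]
```

>>> apply_moves(
  moves=[
    [[0, 0, 0.0015], 0],
    [[0, 0, 0], 0],
    [[0, 0, 0], 0],
    [[0, 0, 0], 0],
    [[0, 0, 0], 0],
  ],
  hand=0.02,
)

```text
time_s: 19.47
tcp_pos: [0.5737, 0.2837, 0.0038]
ee_rot: [[0.149, -0.989, -0.0], [-0.989, -0.149, -0.0], [0.0, 0.0, -1.0]]
wrist_force: [0.9, 0.2, -0.5]
gripper_width: 0.362
gripper_force: 30.0
```

>>> apply_moves(
  moves=[
    [[0, 0, 0], 0],
    [[0, 0, 0], 0],
    [[0, 0, 0], 0],
    [[0, 0, -0.01], 0],
    [[0, 0, 0], 0],
  ],
)

```text
time_s: 19.88
tcp_pos: [0.5745, 0.2843, 0.0154]
ee_rot: [[0.149, -0.989, 0.002], [-0.989, -0.149, 0.001], [-0.001, -0.002, -1.0]]
wrist_force: [0.6, 0.8, -0.6]
gripper_width: 0.368
gripper_force: 30.0
```

```bash
python3 - <<'E'
from h import *
plan(j2w(.08,.33,.0055)); print('pinch j',w2j(barfit()))
a=cap('scene');b=cap('top')
for n in('bar','bar_mid','bar_handle'):
    A=[px(d) for d in models.place_of(a,n)];B=[px(d) for d in models.place_of(b,n)]
    for u in A:
        for v in B:
            X,e=tri(a,u,b,v)
            if e<.012 and -.02<X[2]<.1 and .12<w2j(X)[1]<.4 : print(n,w2j(X).round(4),round(e,4),u.round(),v.round())
E
```

```text
tcp [0.5745 0.2843 0.0154] tooly -171.42 shift [-0.0014  0.0031  0.0099] f [ 0.6  0.8 -0.6] w 0.032 t 19.8833
pinch j [0.08300296 0.32849488 0.03411561]
bar [0.0901 0.1406 0.0331] 0.0037 [232. 218.] [249. 168.]
bar_handle [0.0809 0.2961 0.0285] 0.0048 [270. 245.] [205. 177.]
```

>>> apply_moves(
  moves=[
    [[0.016, 0, 0], 0],
    [[0.016, 0, 0], 0],
    [[0.016, 0, 0], 0],
    [[0, 0, 0], 0],
    [[0, 0, -0.01], 0],
  ],
)

```text
time_s: 20.7
tcp_pos: [0.5795, 0.2333, 0.0221]
ee_rot: [[0.146, -0.989, -0.005], [-0.989, -0.146, -0.003], [0.002, 0.005, -1.0]]
wrist_force: [-0.6, -0.2, -2.7]
gripper_width: 0.364
gripper_force: 30.0
```

>>> apply_moves(
  moves=[
    [[0, 0, -0.01], 0],
    [[0.001, 0, -0.01], 0],
    [[0.001, 0, -0.01], 0],
    [[0.002, 0, -0.01], 0],
    [[0.003, 0, -0.01], 0],
  ],
)

```text
time_s: 21.12
tcp_pos: [0.582, 0.2299, 0.0754]
ee_rot: [[0.15, -0.989, 0.001], [-0.989, -0.15, 0.001], [-0.001, -0.001, -1.0]]
wrist_force: [-0.3, 0.5, -3.0]
gripper_width: 0.369
gripper_force: 30.0
```

>>> apply_moves(
  moves=[
    [[0.003, 0, -0.01], 0],
    [[0.003, 0, -0.01], 0],
    [[0.004, 0, -0.01], 0],
    [[0.002, 0, -0.006], 0],
    [[0, 0, 0], 0],
  ],
)

```text
time_s: 21.53
tcp_pos: [0.5844, 0.2173, 0.1117]
ee_rot: [[0.148, -0.989, 0.002], [-0.989, -0.148, 0.001], [-0.001, -0.003, -1.0]]
wrist_force: [-0.2, -0.5, -2.0]
gripper_width: 0.364
gripper_force: 30.0
```

```bash
cat >> h.py <<'E'
def bartip(ylo=.0,yhi=.42):
    a=cap('scene');b=cap('top')
    for n in('bar','bar_mid','bar_handle'):
        A=[px(d) for d in models.place_of(a,n)];B=[px(d) for d in models.place_of(b,n)]
        for u in A:
            for v in B:
                X,e=tri(a,u,b,v)
                if e<.012 and -.03<X[2]<.2 and ylo<w2j(X)[1]<yhi and abs(w2j(X)[0])<.16: print(n,w2j(X).round(4),round(e,4),u.round(),v.round())
    return a,b
E
python3 - <<'E'
from h import *
plan(j2w(.08,.33,.0055)); print('pinch j',w2j(barfit()))
bartip()
E
```

```text
tcp [0.5844 0.2173 0.1117] tooly -171.47 shift [-0.069   0.0032  0.1063] f [-0.2 -0.5 -2. ] w 0.0317 t 21.5333
pinch j [0.08268908 0.26081108 0.13043732]
```

>>> apply_moves(
  moves=[
    [[-0.017, 0, -0.009], 0],
    [[-0.017, 0, -0.009], 0],
    [[-0.017, 0, -0.009], 0],
    [[-0.01, 0, -0.009], 0],
    [[0, 0, 0], 0],
  ],
)

```text
time_s: 22.35
tcp_pos: [0.5756, 0.2818, 0.149]
ee_rot: [[0.153, -0.988, 0.005], [-0.988, -0.153, 0.003], [-0.003, -0.006, -1.0]]
wrist_force: [-0.2, -0.1, -1.7]
gripper_width: 0.366
gripper_force: 30.0
```

>>> apply_moves(
  moves=[
    [[0, 0, 0], 0],
    [[0, 0, 0], 0],
  ],
)

```text
time_s: 22.52
tcp_pos: [0.574, 0.2778, 0.1457]
ee_rot: [[0.149, -0.989, -0.001], [-0.989, -0.149, -0.0], [0.0, 0.001, -1.0]]
wrist_force: [0.6, -0.9, -2.2]
gripper_width: 0.363
gripper_force: 30.0
```

```bash
python3 - <<'E'
from h import *
plan(j2w(.08,.33,.0055)); print('pinch j',w2j(barfit()))
a,b=bartip()
for p in(a,b): print([ (px(d).round(1).tolist(),round(d['confidence'],2)) for d in models.place_of(p,'bar')])
bar_angle((a,b),.19)
E
```

```text
tcp [0.574  0.2778 0.1457] tooly -171.43 shift [-0.0078  0.0015  0.1402] f [ 0.6 -0.9 -2.2] w 0.0315 t 22.5167
pinch j [0.08163817 0.32215492 0.16436933]
[([368.2, 297.0], 0.73), ([235.9, 214.6], 0.67), ([258.1, 153.7], 0.55)]
[([122.7, 182.7], 0.94)]
14 tip j [0.0817 0.1375 0.1185] [[230.7, 199.5], [250.0, 167.6]]
17 tip j [0.0817 0.1401 0.1089] [[231.5, 201.9], [249.2, 168.1]]
20 tip j [0.0817 0.1433 0.0995] [[232.4, 204.3], [248.3, 168.6]]
23 tip j [0.0817 0.1469 0.0902] [[233.3, 206.8], [247.3, 169.1]]
26 tip j [0.0817 0.1511 0.0812] [[234.4, 209.2], [246.1, 169.6]]
29 tip j [0.0817 0.1556 0.0723] [[235.6, 211.7], [244.8, 170.1]]
32 tip j [0.0817 0.1607 0.0638] [[236.8, 214.2], [243.4, 170.7]]
35 tip j [0.0818 0.1662 0.0555] [[238.1, 216.7], [241.9, 171.2]]
38 tip j [0.0818 0.1721 0.0475] [[239.6, 219.2], [240.2, 171.7]]
```

>>> apply_moves(
  moves=[
    [[0, 0.02, -0.015], 0],
    [[0, 0.036, -0.0135], 0],
    [[0, 0.036, 0], 0],
    [[0, 0.036, 0], 0],
    [[0, 0.0336, 0], 0],
  ],
)

```text
time_s: 23.43
tcp_pos: [0.4132, 0.2531, 0.1745]
ee_rot: [[0.148, -0.989, 0.0], [-0.989, -0.148, 0.001], [-0.001, -0.0, -1.0]]
wrist_force: [0.3, 0.7, -1.4]
gripper_width: 0.366
gripper_force: 30.0
```

>>> apply_moves(
  moves=[
    [[0, 0, 0], 0],
    [[0, 0, 0], 0],
    [[0, 0, 0], 0],
  ],
)

```text
time_s: 23.68
tcp_pos: [0.4153, 0.2543, 0.1752]
ee_rot: [[0.15, -0.989, 0.002], [-0.989, -0.15, 0.001], [-0.001, -0.002, -1.0]]
wrist_force: [0.2, -0.0, -1.9]
gripper_width: 0.362
gripper_force: 30.0
```

```bash
python3 - <<'E'
from h import *
plan(j2w(-.08,.322,.174)); print('pinch j',w2j(barfit()))
a,b=bartip()
for p in(a,b): print([ (px(d).round(1).tolist(),round(d['confidence'],2)) for d in models.place_of(p,'bar')])
P=barfit()-[0,0,.0107];tx=r.sense()['ee_rot'][:,0]
for th in(23,26,29,32,35):
    t=np.radians(th);T=P+.19*(np.cos(t)*tx-np.array([0,0,np.sin(t)])); print(th,w2j(T).round(4),proj(a,T).round(1),proj(b,T).round(1))
E
```

```text
tcp [0.4153 0.2543 0.1752] tooly -171.39 shift [0.001  0.0012 0.0012] f [ 0.2 -0.  -1.9] w 0.0315 t 23.6833
pinch j [-0.07884122  0.32291114  0.19387568]
bar [-0.08    0.1646  0.0971] 0.006 [272. 180.] [250. 217.]
bar_mid [-0.0794  0.2547  0.1605] 0.0026 [294. 181.] [220. 222.]
[([346.9, 314.7], 0.74), ([320.3, 198.7], 0.64), ([365.1, 299.9], 0.57), ([272.3, 179.9], 0.52), ([330.1, 278.7], 0.45)]
[([122.8, 213.5], 0.67), ([249.6, 217.3], 0.55)]
23 [-0.0797  0.1474  0.108 ] [267.5 175.1] [254.1 217. ]
26 [-0.0797  0.1516  0.0989] [268.4 177.6] [252.9 217.3]
29 [-0.0797  0.1562  0.0901] [269.3 180. ] [251.5 217.5]
32 [-0.0797  0.1612  0.0815] [270.4 182.5] [250.  217.8]
35 [-0.0796  0.1667  0.0732] [271.5 185. ] [248.4 218.1]
```

>>> apply_moves(
  moves=[
    [[0.0163, 0.0002, 0.0078], 0],
    [[0.0163, 0, 0.0078], 0],
    [[0.0163, 0, 0.0078], 0],
    [[0.0163, 0, 0.0078], 0],
    [[0.0163, 0, 0.0078], 0],
  ],
)

```text
time_s: 24.6
tcp_pos: [0.4269, 0.1724, 0.1351]
ee_rot: [[0.149, -0.989, 0.0], [-0.989, -0.149, 0.0], [-0.0, -0.0, -1.0]]
wrist_force: [0.2, 0.5, -1.8]
gripper_width: 0.363
gripper_force: 30.0
```

>>> apply_moves(
  moves=[
    [[0.0163, 0, 0.0078], 0],
    [[0, 0, 0], 0],
    [[0, 0, 0], 0],
  ],
)

```text
time_s: 24.85
tcp_pos: [0.4292, 0.1564, 0.1273]
ee_rot: [[0.147, -0.989, -0.0], [-0.989, -0.147, -0.001], [0.0, 0.001, -1.0]]
wrist_force: [0.4, 0.4, -0.6]
gripper_width: 0.367
gripper_force: 30.0
```

```bash
python3 - <<'E'
from h import *
plan(j2w(-.08,.225,.127)); print('pinch j',w2j(barfit()))
a,b=bartip()
P=barfit()-[0,0,.0107];tx=r.sense()['ee_rot'][:,0]
for p in(a,b):
    print([p['frame'][tuple(proj(p,P+L*(np.cos(t)*tx-np.array([0,0,np.sin(t)]))).round().astype(int)[::-1])].tolist() for t in [np.radians(29)] for L in np.arange(.07,.2,.01)])
E
```

```text
tcp [0.4292 0.1564 0.1273] tooly -171.52 shift [-0.001   0.0001  0.0003] f [ 0.4  0.4 -0.6] w 0.0319 t 24.85
pinch j [-0.07989625  0.22403234  0.14604928]
bar [-0.0812  0.0722  0.0423] 0.007 [250. 177.] [276. 216.]
bar_mid [-0.0865  0.1571  0.1076] 0.0037 [270. 175.] [251. 220.]
[[5, 6, 6], [6, 8, 6], [3, 2, 2], [5, 4, 3], [5, 6, 7], [17, 18, 20], [62, 67, 75], [73, 80, 89], [80, 87, 96], [55, 59, 67], [30, 38, 47], [15, 32, 53], [22, 47, 78]]
[[7, 13, 110], [91, 95, 97], [91, 93, 97], [93, 96, 97], [90, 95, 98], [90, 95, 97], [90, 96, 97], [88, 92, 96], [91, 96, 98], [92, 98, 98], [17, 33, 60], [11, 30, 56], [8, 27, 53]]
```

>>> apply_moves(
  moves=[
    [[-0.004, 0, 0.01], 0],
    [[-0.004, 0, 0.01], 0],
    [[-0.004, 0, 0.01], 0],
    [[-0.003, 0, 0.01], 0],
    [[-0.003, 0, 0.01], 0],
  ],
)

```text
time_s: 25.67
tcp_pos: [0.4273, 0.1758, 0.0781]
ee_rot: [[0.15, -0.989, 0.002], [-0.989, -0.15, 0.001], [-0.0, -0.002, -1.0]]
wrist_force: [1.1, -0.3, 1.9]
gripper_width: 0.361
gripper_force: 30.0
```

>>> apply_moves(
  moves=[
    [[-0.002, 0, 0.01], 0],
    [[-0.001, 0, 0.008], 0],
    [[0, 0, 0.007], 0],
    [[0, 0, 0.007], 0],
    [[0, 0, 0], 0],
  ],
)

```text
time_s: 26.08
tcp_pos: [0.4271, 0.1793, 0.0452]
ee_rot: [[0.15, -0.989, 0.002], [-0.989, -0.15, 0.002], [-0.002, -0.003, -1.0]]
wrist_force: [-0.9, 4.4, 2.8]
gripper_width: 0.364
gripper_force: 30.0
```

>>> apply_moves(
  moves=[
    [[0, 0, 0.007], 0],
    [[0, 0, 0.007], 0],
    [[0, 0, 0.007], 0],
    [[0, 0, 0.007], 0],
    [[0, 0, 0], 0],
  ],
)

```text
time_s: 26.5
tcp_pos: [0.4261, 0.1769, 0.0169]
ee_rot: [[0.15, -0.989, -0.001], [-0.989, -0.15, -0.002], [0.002, 0.001, -1.0]]
wrist_force: [2.5, -0.4, 3.6]
gripper_width: 0.359
gripper_force: 30.0
```

```bash
python3 - <<'E'
from h import *
plan(j2w(-.08,.225,.013)); print('pinch j',w2j(barfit()))
a,b=bartip()
for jx in(-.08,.08):
    V=[(p,m[1]) for p in(a,b) if (m:=masks(p,'blank1',proj(p,j2w(jx,0,.08)),20))]
    print(jx,len(V),pitchfit(V,jx,.01),[pitchfit([v],jx,.01) for v in V])
E
```

```text
tcp [0.4261 0.1769 0.0169] tooly -171.36 shift [0.0197 0.0001 0.004 ] f [ 2.5 -0.4  3.6] w 0.0313 t 26.5
pinch j [-0.07988097  0.24475447  0.03563463]
bar [-0.0656  0.0716  0.1049] 0.0055 [249. 167.] [277. 209.]
bar_mid [-0.0826  0.16    0.053 ] 0.0025 [271. 187.] [251. 219.]
bar_handle [-0.0729  0.2238  0.0425] 0.005 [284. 201.] [232. 218.]
-0.08 2 (array([-0.0022,  0.0055,  0.0278]), np.float64(0.132)) [(array([-0.0081,  0.0005,  0.0191]), np.float64(0.183)), (array([-0.0013,  0.0032,  0.0106]), np.float64(0.078))]
0.08 2 (array([ 0.0005, -0.0011,  0.005 ]), np.float64(0.517)) [(array([ 0.0396, -0.0076, -0.0197]), np.float64(0.76)), (array([0.   , 0.   , 0.016]), np.float64(0.083))]
```

>>> apply_moves(
  moves=[
    [[0, 0, 0.004], 0],
    [[0.004, 0, 0], 0],
    [[0.004, 0, 0], 0],
    [[0, 0, 0], 0],
  ],
)

```text
time_s: 27.43
tcp_pos: [0.4295, 0.1731, 0.0143]
ee_rot: [[0.149, -0.989, 0.006], [-0.989, -0.149, 0.006], [-0.005, -0.007, -1.0]]
wrist_force: [-1.1, 7.4, 2.4]
gripper_width: 0.363
gripper_force: 30.0
```

>>> apply_moves(
  moves=[
    [[-0.01, 0, 0], 0],
    [[-0.015, 0, 0], 0],
    [[-0.02, 0, 0], 0],
    [[-0.02, 0, 0], 0],
    [[-0.02, 0, -0.005], 0],
  ],
)

```text
time_s: 27.85
tcp_pos: [0.413, 0.2538, 0.0171]
ee_rot: [[0.147, -0.989, -0.003], [-0.989, -0.147, -0.003], [0.002, 0.003, -1.0]]
wrist_force: [0.0, -0.4, -2.8]
gripper_width: 0.364
gripper_force: 30.0
```

```bash
python3 - <<'E'
from h import *
plan(j2w(-.08,.32,.013)); print('pinch j',w2j(barfit()))
a,b=bartip()
for jx in(-.08,.08):
    V=[(p,m[1]) for p in(a,b) if (m:=masks(p,'blank1',proj(p,j2w(jx,0,.08)),20))]
    print(jx,len(V),pitchfit(V,jx,.01),[pitchfit([v],jx,.01) for v in V])
E
```

```text
tcp [0.413  0.2538 0.0171] tooly -171.53 shift [ 0.0027 -0.0013  0.0041] f [ 0.  -0.4 -2.8] w 0.0317 t 27.85
pinch j [-0.08117133  0.32275948  0.03576245]
bar [-0.0777  0.15    0.1061] 0.0014 [268. 176.] [253. 216.]
bar_mid [-0.0871  0.2423  0.0552] 0.004 [289. 199.] [226. 224.]
bar_handle [-0.0759  0.2985  0.0596] 0.0033 [302. 209.] [210. 222.]
-0.08 2 (array([-0.0011,  0.0056,  0.0294]), np.float64(0.134)) [(array([-0.0086,  0.003 ,  0.0174]), np.float64(0.119)), (array([-0.0005,  0.001 ,  0.0097]), np.float64(0.069))]
0.08 2 (array([-0.0022,  0.0044,  0.0295]), np.float64(0.128)) [(array([-0.0083,  0.0013,  0.0174]), np.float64(0.084)), (array([0.0007, 0.0021, 0.0132]), np.float64(0.076))]
```

>>> apply_moves(
  moves=[
    [[0, 0, -0.035], 0],
    [[0, 0, -0.035], 0],
    [[0, -0.01, -0.035], 0],
    [[0.013, -0.032, 0], 0],
    [[0.013, -0.032, 0], 0],
  ],
)

```text
time_s: 28.87
tcp_pos: [0.4931, 0.2404, 0.127]
ee_rot: [[0.151, -0.988, 0.005], [-0.988, -0.151, 0.005], [-0.004, -0.006, -1.0]]
wrist_force: [0.8, 0.1, -2.3]
gripper_width: 0.37
gripper_force: 30.0
```

>>> apply_moves(
  moves=[
    [[0.013, -0.032, 0], 0],
    [[0.013, -0.032, 0], 0],
    [[0.013, -0.032, 0], 0],
    [[0.0144, -0.0213, 0], 0],
    [[0, 0, 0], 0],
  ],
)

```text
time_s: 29.28
tcp_pos: [0.6193, 0.2015, 0.1224]
ee_rot: [[0.145, -0.989, 0.001], [-0.989, -0.145, -0.001], [0.001, -0.001, -1.0]]
wrist_force: [-0.9, -0.1, -2.2]
gripper_width: 0.364
gripper_force: 30.0
```

```bash
python3 - <<'E'
from h import *
plan([.614,.204,.12]); print(r.sense()['joints'].round(1))
E
```

```text
tcp [0.6193 0.2015 0.1224] tooly -171.67 shift [-0.0032  0.0049  0.0024] f [-0.9 -0.1 -2.2] w 0.0317 t 29.2833
[ 32.3  29.1  -3.2   0.1 -57.6 -24. ]
```

>>> apply_moves(
  moves=[
    [[0, 0, 0], 7],
    [[0, 0, 0], 7],
    [[0, 0, 0], 7],
    [[0, 0, 0], 7],
    [[0, 0, 0], 7],
  ],
)

```text
time_s: 29.7
tcp_pos: [0.6148, 0.2035, 0.123]
ee_rot: [[-0.451, -0.892, -0.001], [-0.892, 0.451, -0.0], [0.001, 0.001, -1.0]]
wrist_force: [0.7, -0.4, -2.6]
gripper_width: 0.364
gripper_force: 30.0
```

>>> apply_moves(
  moves=[
    [[0, 0, 0], 7],
    [[0, 0, 0], 7],
    [[0, 0, 0], 7],
    [[0, 0, 0], 7],
    [[0, 0, 0], 7],
  ],
)

```text
time_s: 30.12
tcp_pos: [0.6148, 0.2036, 0.1232]
ee_rot: [[-0.881, -0.472, -0.001], [-0.472, 0.881, -0.0], [0.001, 0.0, -1.0]]
wrist_force: [-0.4, -0.3, -2.3]
gripper_width: 0.367
gripper_force: 30.0
```

>>> apply_moves(
  moves=[
    [[0, 0, 0], 7],
    [[0, 0, 0], 7],
    [[0, 0, 0], 7],
    [[0, 0, 0], 7],
    [[0, 0, 0], 4.8],
  ],
)

```text
time_s: 30.53
tcp_pos: [0.6149, 0.2035, 0.1231]
ee_rot: [[-0.997, 0.08, -0.001], [0.08, 0.997, -0.0], [0.001, -0.0, -1.0]]
wrist_force: [0.3, -0.0, -1.6]
gripper_width: 0.365
gripper_force: 30.0
```

```bash
python3 - <<'E'
from h import *
plan([.614,.204,.02]); print(r.sense()['joints'].round(1))
a=cap('scene');b=cap('top')
for n in('bar','bar_mid'):
    A=[px(d) for d in models.place_of(a,n)];B=[px(d) for d in models.place_of(b,n)]
    for u in A:
        for v in B:
            X,e=tri(a,u,b,v)
            if e<.012 and 0<X[2]<.3 and X[1]<.35: print(n,X.round(4),round(e,4))
m=masks(b,'mat',proj(b,[.534,.21,0]),25); 
if m: print(fit([(b,m[1])],box(.26,.12,0,.003),[.534,.21,-.077,0],(1,1,1,0)))
E
```

```text
tcp [0.6149 0.2035 0.1231] tooly 85.42 shift [0.0008 0.0004 0.1031] f [ 0.3 -0.  -1.6] w 0.0317 t 30.5333
[  32.6   28.8   -3.6   -0.   -57.6 -127.2]
bar [0.4301 0.2264 0.179 ] 0.0001
bar_mid [0.5319 0.2089 0.1578] 0.0101
(array([ 0.52879072,  0.20979477, -0.07139115,  0.        ]), np.float64(0.41700587695077485))
```

>>> apply_moves(
  moves=[
    [[0, 0, 0.03], 0],
    [[0, 0, 0.035], 0],
    [[0, 0, 0.025], 0],
    [[0, 0, 0.012], 0],
    [[0, 0, 0.005], 0],
  ],
)

```text
time_s: 31.3
tcp_pos: [0.6143, 0.2031, 0.0141]
ee_rot: [[-0.997, 0.074, -0.004], [0.074, 0.997, -0.002], [0.004, -0.003, -1.0]]
wrist_force: [-0.3, -0.0, -1.9]
gripper_width: 0.367
gripper_force: 30.0
```

>>> apply_moves(
  moves=[
    [[0, 0, 0], 0],
    [[0, 0, 0], 0],
    [[0, 0, 0.003], 0],
    [[0, 0, 0.002], 0],
    [[0, 0, 0.002], 0],
  ],
)

```text
time_s: 31.72
tcp_pos: [0.6161, 0.2042, 0.0107]
ee_rot: [[-0.997, 0.074, 0.002], [0.074, 0.997, 0.001], [-0.002, 0.001, -1.0]]
wrist_force: [0.3, -0.6, -1.8]
gripper_width: 0.366
gripper_force: 30.0
```

>>> apply_moves(
  moves=[
    [[0, 0, 0], 0],
    [[0, 0, 0], 0],
    [[0, 0, 0], 0],
    [[0, 0, 0], 0],
    [[0, 0, 0], 0],
  ],
  hand=0.055,
)

```text
time_s: 32.13
tcp_pos: [0.6157, 0.2039, 0.0099]
ee_rot: [[-0.997, 0.074, 0.0], [0.074, 0.997, 0.0], [-0.0, 0.0, -1.0]]
wrist_force: [1.1, 0.1, -0.7]
gripper_width: 0.606
gripper_force: 0.0
```

>>> apply_moves(
  moves=[
    [[0, 0, 0], 0],
    [[0, 0, 0], 0],
    [[0, 0, 0], 0],
    [[0, 0, -0.03], 0],
    [[0, 0, -0.04], 0],
  ],
)

```text
time_s: 32.55
tcp_pos: [0.6127, 0.2024, 0.076]
ee_rot: [[-0.997, 0.075, -0.009], [0.075, 0.997, -0.005], [0.009, -0.005, -1.0]]
wrist_force: [1.6, 1.3, -0.1]
gripper_width: 0.628
gripper_force: 0.0
```

>>> apply_moves(
  moves=[
    [[0, 0, -0.04], 0],
    [[0, 0, -0.04], 0],
    [[0, 0, 0], 0],
  ],
)

```text
time_s: 32.8
tcp_pos: [0.6204, 0.2057, 0.17]
ee_rot: [[-0.997, 0.072, 0.017], [0.072, 0.997, 0.007], [-0.016, 0.008, -1.0]]
wrist_force: [1.3, 1.2, 2.4]
gripper_width: 0.634
gripper_force: 0.0
```

```bash
python3 - <<'E'
from h import *
plan([.614,.204,.17]); print(r.sense()['joints'].round(1))
a=cap('scene','s12');b=cap('top','t12')
for n in('bar','bar_mid','bar_handle'):
    A=[px(d) for d in models.place_of(a,n)];B=[px(d) for d in models.place_of(b,n)]
    for u in A:
        for v in B:
            X,e=tri(a,u,b,v)
            if e<.012 and -.02<X[2]<.3 and X[1]<.35: print(n,X.round(4),round(e,4))
for x0,n,d,h in (([.485,-.396,-.045,0],'tray',(.27,.2),.028),):
    V=[(p,m[1]) for p in(a,b) if (m:=masks(p,n,proj(p,[x0[0],x0[1],.014]),30))]
    print(n,len(V),fit(V,box(*d,0,h),x0,(1,1,1,0)))
E
```

```text
tcp [0.6204 0.2057 0.17  ] tooly 85.87 shift [ 0.0063 -0.0021 -0.0001] f [1.3 1.2 2.4] w 0.0552 t 32.8
[  32.6   26.4   -0.4    0.2  -62.1 -126.8]
bar [0.4239 0.2242 0.0254] 0.0015
bar_mid [0.5276 0.2106 0.0234] 0.0079
bar_mid [ 0.5317  0.2134 -0.0199] 0.0062
bar_handle [0.5915 0.2027 0.0208] 0.0107
tray 2 (array([ 0.48613888, -0.39628454, -0.04446914,  0.        ]), np.float64(0.034194176522975905))
```

>>> apply_moves(
  moves=[
    [[0, 0, -0.01], -7],
    [[0, 0, 0], -7],
    [[0, 0, 0], -7],
    [[0, 0, 0], -7],
    [[0, 0, 0], -7],
  ],
  hand=0.087,
)

```text
time_s: 33.72
tcp_pos: [0.6154, 0.2038, 0.169]
ee_rot: [[-0.856, -0.517, -0.001], [-0.517, 0.856, -0.0], [0.001, 0.0, -1.0]]
wrist_force: [-0.3, -0.2, 0.2]
gripper_width: 0.922
gripper_force: 0.0
```

>>> apply_moves(
  moves=[
    [[0, 0, 0], -7],
    [[0, 0, 0], -7],
    [[0, 0, 0], -7],
    [[0, 0, 0], -7],
    [[0, 0, 0], -7],
  ],
)

```text
time_s: 34.13
tcp_pos: [0.6154, 0.2038, 0.169]
ee_rot: [[-0.405, -0.914, -0.001], [-0.914, 0.405, -0.001], [0.001, 0.001, -1.0]]
wrist_force: [-0.1, 0.4, -0.2]
gripper_width: 0.997
gripper_force: 0.0
```

>>> apply_moves(
  moves=[
    [[0, 0, 0], -7],
    [[0, 0, 0], -7],
    [[0, 0, 0], -7],
    [[0, 0, 0], -7],
    [[0, 0, 0], -5],
  ],
)

```text
time_s: 34.55
tcp_pos: [0.6154, 0.2038, 0.169]
ee_rot: [[0.158, -0.987, -0.001], [-0.987, -0.158, -0.0], [0.0, 0.001, -1.0]]
wrist_force: [1.1, 0.3, -0.4]
gripper_width: 1.001
gripper_force: 0.0
```

```bash
python3 - <<'E'
from h import *
plan(j2w(.08,.066,.083)); print(r.sense()['joints'].round(1))
E
```

```text
tcp [0.6154 0.2038 0.169 ] tooly -170.92 shift [0.1765 0.0325 0.0861] f [ 1.1  0.3 -0.4] w 0.0871 t 34.55
[ 32.6  26.5  -0.3   0.  -63.2 -23.5]
```

>>> apply_moves(
  moves=[
    [[0.035, 0.0065, 0], 0.4],
    [[0.035, 0.0065, 0], 0],
    [[0.035, 0.0065, 0], 0],
    [[0.0355, 0.0065, 0.01], 0],
    [[0.0355, 0.0065, 0.02], 0],
  ],
)

```text
time_s: 34.97
tcp_pos: [0.6108, 0.0239, 0.1417]
ee_rot: [[0.147, -0.989, 0.006], [-0.989, -0.147, 0.001], [0.0, -0.006, -1.0]]
wrist_force: [0.8, -0.4, -0.1]
gripper_width: 0.997
gripper_force: 0.0
```

>>> apply_moves(
  moves=[
    [[0, 0, 0.02], 0],
    [[0, 0, 0.015], 0],
    [[0, 0, 0.008], 0],
    [[0, 0, 0], 0],
    [[0, 0, 0], 0],
  ],
)

```text
time_s: 35.38
tcp_pos: [0.6095, 0.0253, 0.0965]
ee_rot: [[0.146, -0.989, -0.0], [-0.989, -0.146, -0.001], [0.0, 0.0, -1.0]]
wrist_force: [0.6, 0.4, 0.9]
gripper_width: 1.0
gripper_force: 0.0
```

```bash
python3 - <<'E'
from h import *
plan(j2w(.08,.066,.084)); 
E
```

```text
tcp [0.6095 0.0253 0.0965] tooly -171.59 shift [ 0.0012 -0.0015  0.0125] f [0.6 0.4 0.9] w 0.087 t 35.3833
```

Lower to just above the dividers and close.

>>> apply_moves(
  moves=[
    [[0, -0.001, 0.008], 0],
    [[0, 0, 0.0045], 0],
    [[0, 0, 0], 0],
    [[0, 0, 0], 0],
    [[0, 0, 0], 0],
  ],
)

```text
time_s: 35.8
tcp_pos: [0.6104, 0.0253, 0.0844]
ee_rot: [[0.146, -0.989, 0.001], [-0.989, -0.146, 0.0], [0.0, -0.001, -1.0]]
wrist_force: [-0.5, -1.0, -0.8]
gripper_width: 0.998
gripper_force: 0.0
```

>>> apply_moves(
  moves=[
    [[0, 0, 0], 0],
    [[0, 0, 0], 0],
    [[0, 0, 0], 0],
    [[0, 0, 0], 0],
    [[0, 0, 0], 0],
  ],
  hand=0.03,
)

```text
time_s: 36.22
tcp_pos: [0.6102, 0.0251, 0.0842]
ee_rot: [[0.145, -0.989, 0.0], [-0.989, -0.145, 0.0], [-0.0, -0.0, -1.0]]
wrist_force: [1.2, 0.9, 1.0]
gripper_width: 0.707
gripper_force: 0.0
```

>>> apply_moves(
  moves=[
    [[0, 0, 0], 0],
    [[0, 0, 0], 0],
    [[0, 0, 0], 0],
    [[0, 0, 0], 0],
    [[0, 0, 0], 0],
  ],
)

```text
time_s: 36.63
tcp_pos: [0.6076, 0.0248, 0.0835]
ee_rot: [[0.145, -0.989, -0.006], [-0.989, -0.145, -0.001], [0.0, 0.006, -1.0]]
wrist_force: [-5.0, 1.1, 2.5]
gripper_width: 0.481
gripper_force: 30.0
```

```bash
python3 - <<'E'
from h import *
plan(j2w(.08,.066,.084)); print(r.sense()['gripper_force'])
E
```

```text
tcp [0.6076 0.0248 0.0835] tooly -171.65 shift [ 0.0009 -0.0034 -0.0006] f [-5.   1.1  2.5] w 0.0418 t 36.6333
29.97177243232727
```

>>> apply_moves(
  moves=[
    [[0, 0.002, 0], 0],
    [[0, 0, -0.004], 0],
    [[0, 0, -0.006], 0],
    [[0, 0, -0.008], 0],
    [[0, 0, -0.008], 0],
  ],
)

```text
time_s: 37.05
tcp_pos: [0.6079, 0.0229, 0.1095]
ee_rot: [[0.145, -0.989, -0.002], [-0.989, -0.145, -0.003], [0.002, 0.003, -1.0]]
wrist_force: [3.6, -9.5, -8.0]
gripper_width: 0.48
gripper_force: 30.0
```

>>> apply_moves(
  moves=[
    [[0, 0, -0.008], 0],
    [[0, 0, -0.008], 0],
    [[0, 0, -0.01], 0],
    [[0, 0, -0.01], 0],
    [[0, 0, -0.01], 0],
  ],
)

```text
time_s: 37.47
tcp_pos: [0.6074, 0.0213, 0.1549]
ee_rot: [[0.144, -0.99, -0.004], [-0.99, -0.144, -0.005], [0.004, 0.004, -1.0]]
wrist_force: [3.2, -11.3, -11.5]
gripper_width: 0.481
gripper_force: 30.0
```

```bash
cat >> h.py <<'E'
def blankpose(x0,views=None,free=(1,1,1,1,1),hint=None):
    "fit [x,y,z of underside centre, yaw, pitch(+y end up)] with both views' masks"
    a,b=views or (cap('scene'),cap('top'));bx=box(.042,.16,0,.022);x0=np.array(x0,float);f=np.array(free,bool);S=np.array([.01,.01,.01,.1,.1])
    V=[(p,m[1]) for p in(a,b) if (m:=masks(p,'blank1',proj(p,x0[:3]),30))]
    def pts(q):
        c,s=np.cos(q[3]),np.sin(q[3]);ct,st=np.cos(q[4]),np.sin(q[4])
        R=np.array([[c,-s,0],[s,c,0],[0,0,1]])@np.array([[1,0,0],[0,ct,-st],[0,st,ct]]);return bx@R.T+q[:3]
    def cost(v):
        q=x0.copy();q[f]+=v*S[f];P=pts(q);return sum(1-np.minimum(k:=soft(p,P),m).sum()/np.maximum(k,m).sum() for p,m in V)
    n=f.sum();R=minimize(cost,np.zeros(n),method='Nelder-Mead',options=dict(initial_simplex=np.vstack([np.zeros(n),np.eye(n)]),xatol=.01,fatol=1e-4,maxiter=400))
    q=x0.copy();q[f]+=R.x*S[f];return q.round(4),round(R.fun/max(1,len(V)),3),[int(m.sum()) for _,m in V]
E
python3 - <<'E'
from h import *
plan(j2w(.08,.066,.084)); print(r.sense()['gripper_force'])
print(blankpose([*j2w(.08,0,.095),.152,.35],free=(1,1,1,0,1)))
E
```

```text
tcp [0.6074 0.0213 0.1549] tooly -171.72 shift [-0.0027 -0.0044  0.0708] f [  3.2 -11.3 -11.5] w 0.0418 t 37.4667
29.99339312373195
(array([ 0.6245, -0.0621,  0.0807,  0.152 ,  1.0941]), np.float64(0.216), [295])
```

>>> apply_moves(
  moves=[
    [[0.003, 0, -0.01], 0],
    [[0.003, 0, -0.01], 0],
    [[0.002, 0, -0.012], 0],
    [[0, 0, -0.012], 0],
    [[0, 0, -0.012], 0],
  ],
)

```text
time_s: 38.08
tcp_pos: [0.6097, 0.0167, 0.2134]
ee_rot: [[0.144, -0.99, 0.001], [-0.99, -0.144, 0.0], [-0.0, -0.001, -1.0]]
wrist_force: [-0.2, 1.0, -1.6]
gripper_width: 0.476
gripper_force: 30.0
```

>>> apply_moves(
  moves=[
    [[0, 0, -0.015], 0],
    [[0, 0, -0.015], 0],
    [[0, 0, -0.015], 0],
    [[0, 0, -0.015], 0],
    [[0, 0, -0.015], 0],
  ],
)

```text
time_s: 38.5
tcp_pos: [0.6095, 0.017, 0.2889]
ee_rot: [[0.145, -0.989, 0.002], [-0.989, -0.145, 0.001], [-0.0, -0.002, -1.0]]
wrist_force: [0.1, -0.1, -1.2]
gripper_width: 0.48
gripper_force: 30.0
```

```bash
python3 - <<'E'
from h import *
plan(j2w(.08,.066,.084)); print(r.sense()['gripper_force'])
P=barfit();tx=r.sense()['ee_rot'][:,0]
a=cap('scene');b=cap('top')
for n in('blank1','blank1_mid'):
  for p in(a,b): print(n,[(px(d).round(1).tolist(),round(d['confidence'],2)) for d in models.place_of(p,n)])
for th in (10,20,30,40,50,60):
    t=np.radians(th);C=P+[0,0,-.008]+.066*(np.cos(t)*tx-np.array([0,0,np.sin(t)])); print(th,C.round(3),proj(a,C).round(1),proj(b,C).round(1))
for d in models.cut_out(a,'blank1')+models.cut_out(b,'blank1'): print(d['confidence'],d['region'].sum(),np.argwhere(d['region']).mean(0)[::-1].round(1),(np.array(d['extent'])*[512,384,512,384]).round(0))
E
```

```text
tcp [0.6095 0.017  0.2889] tooly -171.66 shift [-0.0069 -0.0024  0.2049] f [ 0.1 -0.1 -1.2] w 0.0417 t 38.5
29.958854913711548
blank1 [([241.8, 161.2], 0.95), ([198.9, 152.3], 0.67)]
blank1 [([291.6, 155.6], 0.85), ([386.4, 276.0], 0.82), ([298.7, 211.7], 0.58)]
blank1_mid [([239.1, 109.8], 0.65), ([236.4, 161.7], 0.59)]
blank1_mid [([385.3, 281.4], 0.89), ([295.8, 212.3], 0.84), ([290.1, 189.0], 0.64), ([291.0, 152.4], 0.48)]
10 [ 0.619 -0.047  0.288] [194.  136.1] [298.1 154.6]
20 [ 0.618 -0.044  0.277] [195.1 139.5] [296.8 155.3]
30 [ 0.618 -0.04   0.267] [196.7 142.9] [294.9 156.1]
40 [ 0.617 -0.033  0.257] [198.5 146.3] [292.5 156.9]
50 [ 0.616 -0.025  0.249] [200.7 149.6] [289.6 157.7]
60 [ 0.614 -0.016  0.242] [203.1 152.7] [286.3 158.5]
0.59 259 [199.2 147.2] [182. 139.  34.  19.]
0.57 454 [238.7 158.7] [218. 148.  37.  23.]
0.5 133 [245.3 116. ] [240. 109.  12.  15.]
0.98 594 [299.2 210.9] [277. 200.  48.  21.]
0.88 630 [384.1 279.2] [359. 271.  49.  15.]
0.53 305 [304.3 155.1] [292. 146.  20.  18.]
```

>>> apply_moves(
  moves=[
    [[0.025, 0.007, 0], 0],
    [[0.038, 0.01, 0], 0],
    [[0.038, 0.01, 0], 0],
    [[0.038, 0.01, 0], 0],
    [[0.038, 0.01, 0], 0],
  ],
)

```text
time_s: 39.32
tcp_pos: [0.5879, -0.1664, 0.2863]
ee_rot: [[0.146, -0.989, -0.001], [-0.989, -0.146, 0.0], [-0.0, 0.001, -1.0]]
wrist_force: [1.1, -0.7, -0.6]
gripper_width: 0.481
gripper_force: 30.0
```

>>> apply_moves(
  moves=[
    [[0.038, 0.01, 0], 0],
    [[0.038, 0.01, 0], 0],
    [[0.038, 0.01, 0], 0],
    [[0.038, 0.01, 0], 0],
    [[0.032, 0.008, 0], 0],
  ],
)

```text
time_s: 39.73
tcp_pos: [0.5668, -0.3565, 0.286]
ee_rot: [[0.144, -0.99, -0.002], [-0.99, -0.144, 0.0], [-0.001, 0.002, -1.0]]
wrist_force: [0.9, -0.2, -2.3]
gripper_width: 0.477
gripper_force: 30.0
```

>>> apply_moves(
  moves=[
    [[0.019, 0.004, 0], 0],
    [[0, 0, 0.02], 5.5],
    [[0, 0, 0.02], 5.4],
    [[0, 0, 0], 0],
    [[0, 0, 0], 0],
  ],
)

```text
time_s: 40.15
tcp_pos: [0.5659, -0.3733, 0.2451]
ee_rot: [[-0.042, -0.999, -0.004], [-0.999, 0.042, 0.001], [-0.001, 0.004, -1.0]]
wrist_force: [0.3, 0.4, -0.4]
gripper_width: 0.48
gripper_force: 30.0
```

```bash
python3 - <<'E'
from h import *
plan([.567,-.3736,.2]); print(r.sense()['gripper_force'],r.sense()['joints'].round(0))
P=barfit();tx=r.sense()['ee_rot'][:,0]
a=cap('scene');b=cap('top')
for n in('blank1','blank1_mid'):
  for p in(a,b): print(n,[(px(d).round(1).tolist(),round(d['confidence'],2)) for d in models.place_of(p,n)])
for th in (10,20,30,40,50,60):
    t=np.radians(th);o=P+[0,0,-.011];u=(np.cos(t)*tx-np.array([0,0,np.sin(t)]));C=o+.066*u;D=o+.146*u; print(th,C.round(3),proj(a,C).round(1),proj(b,C).round(1),proj(a,D).round(1),proj(b,D).round(1))
for p in(a,b):
 for d in models.cut_out(p,'blank1'): print(d['confidence'],d['region'].sum(),np.argwhere(d['region']).mean(0)[::-1].round(1),(np.array(d['extent'])*[512,384,512,384]).round(0))
V=[(p,m[1]) for p in(a,b) if (m:=masks(p,'tray',proj(p,[.486,-.396,.014]),30))]
print(len(V),fit(V,box(.27,.2,0,.028),[.486,-.396,-.044,0],(1,1,1,0)))
E
```

```text
tcp [ 0.5659 -0.3733  0.2451] tooly 177.59 shift [ 0.0003 -0.0013  0.0451] f [ 0.3  0.4 -0.4] w 0.0417 t 40.15
29.95933324098587 [-20.  27.  11.   0. -75.  17.]
blank1 [([240.7, 161.7], 0.83), ([157.0, 98.4], 0.75), ([238.0, 111.7], 0.58)]
blank1 [([381.5, 278.6], 0.87), ([299.6, 213.6], 0.73), ([415.4, 177.9], 0.64)]
blank1_mid [([236.5, 158.3], 0.86), ([239.0, 108.7], 0.63)]
blank1_mid [([300.1, 208.9], 0.83), ([382.8, 279.1], 0.59)]
10 [ 0.563 -0.438  0.241] [151.4  84.9] [427.7 176.2] [143.3  78.8] [452.4 178. ]
20 [ 0.563 -0.435  0.23 ] [152.5  87.9] [425.4 176.6] [145.6  85.2] [447.  178.7]
30 [ 0.564 -0.43   0.22 ] [153.7  90.9] [422.6 176.9] [148.2  91.6] [440.6 179.4]
40 [ 0.564 -0.424  0.21 ] [155.   93.9] [419.4 177.1] [151.   97.9] [433.5 179.8]
50 [ 0.564 -0.416  0.202] [156.5  96.8] [415.8 177.3] [154.1 103.9] [425.8 180.1]
60 [ 0.565 -0.406  0.196] [158.   99.5] [412.1 177.4] [157.2 109.6] [417.7 180.3]
0.89 476 [239.9 159. ] [222. 148.  37.  26.]
0.7 354 [238.8 111. ] [225. 100.  29.  24.]
0.6 3199 [331.2 267. ] [299. 217.  69.  99.]
0.8 572 [299.  210.9] [275. 202.  49.  20.]
0.56 593 [387.1 279.3] [363. 271.  48.  14.]
2 (array([ 0.48252723, -0.39563994, -0.03713737,  0.        ]), np.float64(0.25846318907795074))
```

>>> apply_moves(
  moves=[
    [[0.005, 0, 0.03], 0],
    [[0.005, 0, 0.035], 0],
    [[0, 0, 0.035], 0],
    [[0, 0, 0.02], 0],
    [[0, 0, 0.007], 0],
  ],
)

```text
time_s: 41.07
tcp_pos: [0.5648, -0.3812, 0.1168]
ee_rot: [[-0.044, -0.999, -0.005], [-0.999, 0.044, 0.005], [-0.004, 0.006, -1.0]]
wrist_force: [-0.0, 10.4, 9.6]
gripper_width: 0.478
gripper_force: 30.0
```

>>> apply_moves(
  moves=[
    [[0, 0, 0], 0],
    [[0, 0, 0], 0],
    [[0, 0, 0.004], 0],
    [[0, 0, 0], 0],
  ],
)

```text
time_s: 41.4
tcp_pos: [0.567, -0.3828, 0.118]
ee_rot: [[-0.044, -0.999, 0.002], [-0.999, 0.044, -0.0], [0.0, -0.002, -1.0]]
wrist_force: [-0.6, 4.6, 5.5]
gripper_width: 0.478
gripper_force: 30.0
```

```bash
python3 - <<'E'
from h import *
plan([.567,-.3836,.112]); print(r.sense()['gripper_force'])
E
```

```text
tcp [ 0.567  -0.3828  0.118 ] tooly 177.48 shift [0.0008 0.     0.006 ] f [-0.6  4.6  5.5] w 0.0416 t 41.4
30.009071120875888
```

>>> apply_moves(
  moves=[
    [[-0.011, 0, 0.01], 0],
    [[-0.011, 0, 0.012], 0],
    [[-0.009, 0, 0.0115], 0],
    [[-0.007, 0, 0.0115], 0],
    [[-0.005, 0, 0.0115], 0],
  ],
)

```text
time_s: 41.82
tcp_pos: [0.5699, -0.3406, 0.0614]
ee_rot: [[-0.043, -0.999, 0.004], [-0.999, 0.043, -0.002], [0.002, -0.005, -1.0]]
wrist_force: [0.3, 1.6, 1.3]
gripper_width: 0.481
gripper_force: 30.0
```

>>> apply_moves(
  moves=[
    [[-0.004, 0, 0.011], 0],
    [[-0.003, 0, 0.0125], 0],
    [[-0.003, 0, 0.0125], 0],
    [[-0.001, 0, 0.005], 0],
    [[0, 0, 0.004], 0],
  ],
)

```text
time_s: 42.23
tcp_pos: [0.5693, -0.3297, 0.0146]
ee_rot: [[-0.044, -0.999, 0.001], [-0.999, 0.044, -0.001], [0.001, -0.001, -1.0]]
wrist_force: [0.4, 1.6, 1.8]
gripper_width: 0.48
gripper_force: 30.0
```

```bash
python3 - <<'E'
from h import *
plan([.567,-.33,.012]); print(r.sense()['gripper_force'])
a=cap('scene');b=cap('top')
print(blankpose([.566,-.396,.006,-.04,0],views=(a,b),free=(1,1,0,1,1)))
V=[(p,m[1]) for p in(a,b) if (m:=masks(p,'tray',proj(p,[.486,-.396,.014]),30))]
print(len(V),fit(V,box(.27,.2,0,.028),[.486,-.396,-.044,0],(1,1,1,0)))
E
```

```text
tcp [ 0.5693 -0.3297  0.0146] tooly 177.51 shift [0.0004 0.0023 0.0026] f [0.4 1.6 1.8] w 0.0418 t 42.2333
29.99985247850418
(array([ 0.5603, -0.4005,  0.006 , -0.0736,  0.1408]), np.float64(0.769), [102, 92])
2 (array([ 0.48184994, -0.39885429, -0.0589358 ,  0.        ]), np.float64(0.45855270999677944))
```

>>> apply_moves(
  moves=[
    [[0, 0, 0.002], 0],
    [[0, 0, 0.0015], 0],
    [[0, 0, 0], 0],
    [[0, 0, 0], 0],
  ],
)

```text
time_s: 42.87
tcp_pos: [0.5688, -0.3296, 0.0112]
ee_rot: [[-0.044, -0.999, 0.0], [-0.999, 0.044, -0.0], [0.0, -0.0, -1.0]]
wrist_force: [0.8, 0.6, 1.3]
gripper_width: 0.478
gripper_force: 30.0
```

>>> apply_moves(
  moves=[
    [[0, 0, 0], 0],
    [[0, 0, 0], 0],
    [[0, 0, 0], 0],
    [[0, 0, 0], 0],
    [[0, 0, 0], 0],
  ],
  hand=0.056,
)

```text
time_s: 43.28
tcp_pos: [0.5684, -0.3295, 0.0109]
ee_rot: [[-0.045, -0.999, -0.0], [-0.999, 0.045, 0.0], [-0.0, 0.0, -1.0]]
wrist_force: [0.2, -0.2, 0.4]
gripper_width: 0.637
gripper_force: 0.0
```

>>> apply_moves(
  moves=[
    [[0, 0, 0], 0],
    [[0, 0, -0.02], 0],
    [[0, 0, -0.04], 0],
    [[0, 0, -0.04], 0],
    [[0, 0, -0.04], 0],
  ],
)

```text
time_s: 43.7
tcp_pos: [0.5681, -0.3294, 0.1523]
ee_rot: [[-0.044, -0.999, -0.001], [-0.999, 0.044, 0.0], [-0.0, 0.001, -1.0]]
wrist_force: [1.0, -0.7, 0.5]
gripper_width: 0.649
gripper_force: 0.0
```

>>> apply_moves(
  moves=[
    [[-0.04, 0, -0.02], 0],
    [[-0.04, 0, 0], 0],
    [[-0.04, 0, 0], 0],
    [[-0.04, 0, 0], 0],
    [[-0.04, 0, 0], 0],
  ],
  hand=0.087,
)

```text
time_s: 44.12
tcp_pos: [0.577, -0.1308, 0.1701]
ee_rot: [[-0.045, -0.999, 0.001], [-0.999, 0.045, 0.0], [-0.0, -0.001, -1.0]]
wrist_force: [0.6, 0.5, 0.5]
gripper_width: 0.935
gripper_force: 0.0
```

```bash
python3 - <<'E'
from h import *
plan(j2w(-.08,.066,.17)); print(r.sense()['joints'].round(0))
a=cap('scene');b=cap('top')
print(blankpose([.566,-.396,.006,-.04,0],views=(a,b),free=(1,1,0,1,0)))
print(blankpose([.566,-.396,.006,-.04,0],views=(a,b)))
V=[(p,m[1]) for p in(a,b) if (m:=masks(p,'tray',proj(p,[.486,-.396,.014]),30))]
print(len(V),fit(V,box(.27,.2,0,.028),[.486,-.396,-.044,0],(1,1,1,0)))
V=[(p,m[1]) for p in(a,b) if (m:=masks(p,'blank1',proj(p,j2w(-.08,0,.08)),20))]
print(len(V),pitchfit(V,-.08,.01),[pitchfit([v],-.08,.01) for v in V])
E
```

```text
tcp [ 0.577  -0.1308  0.1701] tooly 177.42 shift [-0.1252  0.1298  0.    ] f [0.6 0.5 0.5] w 0.0813 t 44.1167
[  3.  21.  -9.  -0. -60.  -5.]
(array([ 0.5688, -0.4027,  0.006 , -0.0324,  0.    ]), np.float64(0.361), [136, 581])
(array([ 0.5684, -0.4013,  0.0078, -0.0205,  0.0795]), np.float64(0.341), [136, 581])
2 (array([ 0.48710888, -0.39905836, -0.06079129,  0.        ]), np.float64(0.3934017986854178))
2 (array([-0.0031,  0.0046,  0.0276]), np.float64(0.328)) [(array([-0.01  ,  0.0043,  0.0181]), np.float64(0.129)), (array([-0.001 , -0.0026,  0.014 ]), np.float64(0.458))]
```

>>> apply_moves(
  moves=[
    [[0, 0, 0], -5.6],
    [[0, 0, 0], -5.7],
    [[-0.029, 0.021, 0], 0],
    [[-0.03, 0.0215, 0], 0],
    [[-0.03, 0.0215, 0], 0],
  ],
)

```text
time_s: 45.03
tcp_pos: [0.4996, -0.0546, 0.169]
ee_rot: [[0.149, -0.989, -0.001], [-0.989, -0.149, -0.0], [-0.0, 0.001, -1.0]]
wrist_force: [0.3, 0.6, -1.2]
gripper_width: 1.002
gripper_force: 0.0
```

>>> apply_moves(
  moves=[
    [[-0.03, 0.0215, 0], 0],
    [[-0.0295, 0.0205, 0], 0],
    [[0, 0, 0], 0],
    [[0, 0, 0], 0],
  ],
)

```text
time_s: 45.37
tcp_pos: [0.4494, -0.0013, 0.1703]
ee_rot: [[0.154, -0.988, 0.001], [-0.988, -0.154, 0.0], [-0.0, -0.001, -1.0]]
wrist_force: [-0.2, -0.6, 0.2]
gripper_width: 1.0
gripper_force: 0.0
```

```bash
python3 - <<'E'
from h import *
plan(j2w(-.083,.066,.084))
a=cap('scene');b=cap('top')
print(blankpose([.566,-.396,.006,-.04,0],views=(a,b),free=(1,1,0,1,0)))
print(blankpose([.566,-.396,.006,-.04,0],views=(a,b)))
V=[(p,m[1]) for p in(a,b) if (m:=masks(p,'tray',proj(p,[.486,-.396,.014]),30))]
print(len(V),fit(V,box(.27,.2,0,.028),[.486,-.396,-.044,0],(1,1,1,0)))
E
```

```text
tcp [ 0.4494 -0.0013  0.1703] tooly -171.13 shift [-0.0009 -0.0007  0.0863] f [-0.2 -0.6  0.2] w 0.087 t 45.3667
(array([ 0.5662, -0.4033,  0.006 , -0.0711,  0.    ]), np.float64(0.142), [320, 591])
(array([ 0.5668, -0.4   ,  0.0115, -0.069 ,  0.0819]), np.float64(0.1), [320, 591])
2 (array([ 0.48633383, -0.39821452, -0.05963705,  0.        ]), np.float64(0.15359966543096937))
```

>>> apply_moves(
  moves=[
    [[0, 0, 0.025], 0],
    [[0, 0, 0.03], 0],
    [[0, 0, 0.02], 0],
    [[0, 0, 0.008], 0],
    [[0, 0, 0.003], 0],
  ],
)

```text
time_s: 46.18
tcp_pos: [0.4493, -0.0023, 0.0823]
ee_rot: [[0.152, -0.988, -0.003], [-0.988, -0.152, -0.001], [0.001, 0.003, -1.0]]
wrist_force: [1.0, 0.2, 0.8]
gripper_width: 1.002
gripper_force: 0.0
```

>>> apply_moves(
  moves=[
    [[0, 0, 0], 0],
    [[0, 0, 0], 0],
    [[0, 0, 0], 0],
    [[0, 0, 0], 0],
    [[0, 0, 0], 0],
  ],
  hand=0.03,
)

```text
time_s: 46.6
tcp_pos: [0.4505, -0.0016, 0.0845]
ee_rot: [[0.152, -0.988, 0.002], [-0.988, -0.152, 0.001], [-0.0, -0.002, -1.0]]
wrist_force: [-1.2, -0.0, -0.3]
gripper_width: 0.709
gripper_force: 0.0
```

>>> apply_moves(
  moves=[
    [[0, 0, 0], 0],
    [[0, 0, 0], 0],
    [[0, 0, 0], 0],
    [[0, 0, 0], 0],
    [[0, 0, 0], 0],
  ],
)

```text
time_s: 47.02
tcp_pos: [0.4499, -0.0017, 0.0838]
ee_rot: [[0.152, -0.988, -0.0], [-0.988, -0.152, -0.0], [0.0, 0.0, -1.0]]
wrist_force: [-1.1, 0.9, 2.5]
gripper_width: 0.48
gripper_force: 30.0
```

```bash
python3 - <<'E'
from h import *
plan(j2w(-.083,.066,.084)); print(r.sense()['gripper_force'])
E
```

```text
tcp [ 0.4499 -0.0017  0.0838] tooly -171.23 shift [-0.0014 -0.0003 -0.0002] f [-1.1  0.9  2.5] w 0.0418 t 47.0167
30.00005606445484
```

Centred grip. Lift out.

>>> apply_moves(
  moves=[
    [[0, 0, -0.004], 0],
    [[0, 0, -0.006], 0],
    [[0, 0, -0.008], 0],
    [[0, 0, -0.008], 0],
    [[0, 0, -0.008], 0],
  ],
)

```text
time_s: 47.43
tcp_pos: [0.4497, -0.0036, 0.1172]
ee_rot: [[0.152, -0.988, -0.002], [-0.988, -0.152, -0.003], [0.003, 0.002, -1.0]]
wrist_force: [6.2, -12.8, -11.0]
gripper_width: 0.477
gripper_force: 30.0
```

>>> apply_moves(
  moves=[
    [[0.001, 0, -0.008], 0],
    [[0.001, 0, -0.01], 0],
    [[0.002, 0, -0.01], 0],
    [[0.002, 0, -0.01], 0],
    [[0.002, 0, -0.01], 0],
  ],
)

```text
time_s: 47.85
tcp_pos: [0.4495, -0.0121, 0.1642]
ee_rot: [[0.152, -0.988, -0.005], [-0.988, -0.152, -0.004], [0.003, 0.005, -1.0]]
wrist_force: [4.7, -9.8, -11.8]
gripper_width: 0.481
gripper_force: 30.0
```

>>> apply_moves(
  moves=[
    [[0.002, 0, -0.01], 0],
    [[0.002, 0, -0.012], 0],
    [[0.002, 0, -0.012], 0],
    [[0, 0, -0.012], 0],
    [[0, 0, -0.015], 0],
  ],
)

```text
time_s: 48.27
tcp_pos: [0.4512, -0.0159, 0.2265]
ee_rot: [[0.151, -0.988, -0.003], [-0.988, -0.151, -0.0], [-0.0, 0.003, -1.0]]
wrist_force: [0.2, -0.9, -1.1]
gripper_width: 0.481
gripper_force: 29.9
```

>>> apply_moves(
  moves=[
    [[0, 0, -0.015], 0],
    [[0, 0, -0.015], 0],
    [[0, 0, -0.015], 0],
    [[0, 0, -0.015], 0],
    [[0, 0, 0], 0],
  ],
)

```text
time_s: 48.68
tcp_pos: [0.4535, -0.0155, 0.2896]
ee_rot: [[0.153, -0.988, 0.006], [-0.988, -0.153, 0.001], [-0.0, -0.006, -1.0]]
wrist_force: [0.0, -0.7, -2.0]
gripper_width: 0.479
gripper_force: 29.9
```

```bash
python3 - <<'E'
from h import *
c,s=np.cos(-.05),np.sin(-.05)
plan([.486-.08*c-.013*s,-.397-.08*s+.013*c,.25]); print(r.sense()['gripper_force'],r.sense()['joints'].round(0))
a=cap('scene');b=cap('top')
for n in('blank1',):
  for p in(a,b): print(n,[(px(d).round(1).tolist(),round(d['confidence'],2)) for d in models.place_of(p,n)])
P=barfit();tx=r.sense()['ee_rot'][:,0]
for th in (30,40,50,60):
    t=np.radians(th);o=P+[0,0,-.011];u=(np.cos(t)*tx-np.array([0,0,np.sin(t)]));C=o+.066*u; print(th,C.round(3),proj(a,C).round(1),proj(b,C).round(1))
V=[(p,m[1]) for p in(a,b) if (m:=masks(p,'tray',proj(p,[.486,-.396,.014]),30))]
print(len(V),fit(V,box(.27,.2,0,.028),[.486,-.396,-.044,0],(1,1,1,0)),[fit([v],box(.27,.2,0,.028),[.486,-.396,-.044,0],(1,1,1,0)) for v in V])
print(blankpose([.566,-.396,.006,-.04,0],views=(a,b)))
E
```

```text
tcp [ 0.4535 -0.0155  0.2896] tooly -171.22 shift [0.3531 0.102  0.039 ] f [ 0.  -0.7 -2. ] w 0.0417 t 48.6833
29.892085916362703 [ 19.   2. -16.   0. -72. -10.]
blank1 [([168.6, 139.8], 0.88), ([239.4, 126.1], 0.7), ([238.5, 111.3], 0.36)]
blank1 [([384.2, 278.6], 0.8), ([393.4, 181.9], 0.7)]
30 [ 0.46  -0.072  0.26 ] [233.3 118.2] [305.8 209.5]
40 [ 0.459 -0.066  0.251] [234.9 121.4] [303.3 210. ]
50 [ 0.458 -0.058  0.242] [236.8 124.5] [300.3 210.5]
60 [ 0.456 -0.048  0.236] [239.  127.4] [297. 211.]
2 (array([ 0.48658336, -0.39890063, -0.07654091,  0.        ]), np.float64(0.16527749161809968)) [(array([ 0.4833281 , -0.39791441, -0.07440781,  0.        ]), np.float64(0.17943898871543595)), (array([ 0.48793837, -0.39916822, -0.07145867,  0.        ]), np.float64(0.14250468021348495))]
(array([ 0.5671, -0.3999,  0.012 , -0.0531,  0.0918]), np.float64(0.092), [309, 605])
```

>>> apply_moves(
  moves=[
    [[0.0253, 0.0072, 0], 0],
    [[0.035, 0.01, 0], 0],
    [[0.035, 0.01, 0], 0],
    [[0.035, 0.01, 0], 0],
    [[0.037, 0.011, 0], 0],
  ],
)

```text
time_s: 49.5
tcp_pos: [0.4294, -0.1895, 0.2864]
ee_rot: [[0.153, -0.988, -0.0], [-0.988, -0.153, 0.0], [-0.0, 0.0, -1.0]]
wrist_force: [1.2, 0.1, -1.3]
gripper_width: 0.483
gripper_force: 29.9
```

>>> apply_moves(
  moves=[
    [[0.037, 0.011, 0], 0],
    [[0.037, 0.011, 0], 0],
    [[0.037, 0.011, 0], 0],
    [[0.037, 0.011, 0], 0],
    [[0.037, 0.01, 0], 0],
  ],
)

```text
time_s: 49.92
tcp_pos: [0.4039, -0.3812, 0.2861]
ee_rot: [[0.152, -0.988, -0.001], [-0.988, -0.152, 0.001], [-0.001, 0.001, -1.0]]
wrist_force: [0.8, 0.4, -1.5]
gripper_width: 0.48
gripper_force: 29.9
```

>>> apply_moves(
  moves=[
    [[0, 0, 0.02], 5.8],
    [[0, 0, 0.02], 5.8],
    [[0, 0, 0], 0],
    [[0, 0, 0], 0],
  ],
)

```text
time_s: 50.25
tcp_pos: [0.404, -0.3793, 0.2454]
ee_rot: [[-0.047, -0.999, -0.004], [-0.999, 0.047, 0.001], [-0.001, 0.004, -1.0]]
wrist_force: [0.9, 0.3, -0.5]
gripper_width: 0.478
gripper_force: 29.9
```

```bash
python3 - <<'E'
from h import *
a=cap('scene');b=cap('top')
V=[(p,m[1]) for p in(a,b) if (m:=masks(p,'tray',proj(p,[.486,-.396,.014]),40))]
for v in V: print(v[1].sum(),fit([v],box(.27,.2,0,.028),[.486,-.396,-.044,0],(1,1,1,0)))
print(blankpose([.566,-.4,.006,-.04,0],views=(a,b),free=(1,1,0,1,0)))
c,s=np.cos(-.05),np.sin(-.05)
plan([.486-.08*c-.013*s,-.397-.08*s+.013*c,.245]); print(r.sense()['gripper_force'])
for p in(a,b): print([(px(d).round(1).tolist(),round(d['confidence'],2)) for d in models.place_of(p,'blank1')])
P=barfit();tx=r.sense()['ee_rot'][:,0]
for th in (30,40,50,60):
    t=np.radians(th);o=P+[0,0,-.011];u=(np.cos(t)*tx-np.array([0,0,np.sin(t)]));C=o+.066*u; print(th,C.round(3),proj(a,C).round(1),proj(b,C).round(1))
E
```

```text
2023.0 (array([ 0.4834171 , -0.39726066, -0.08038575,  0.        ]), np.float64(0.18202134948739457))
872.0 (array([ 0.49077342, -0.39780479, -0.08554559,  0.        ]), np.float64(0.819455068870748))
(array([ 0.5644, -0.4087,  0.006 ,  0.0103,  0.    ]), np.float64(0.406), [347, 234])
tcp [ 0.4054 -0.3792  0.248 ] tooly 177.25 shift [ 0.0007 -0.0014  0.003 ] f [-0.3  0.2 -2.7] w 0.0418 t 50.55
29.946566060179975
[([169.5, 141.6], 0.83), ([235.9, 113.4], 0.57), ([195.8, 83.8], 0.53)]
[([381.7, 278.2], 0.61), ([391.7, 181.6], 0.53), ([257.1, 119.9], 0.38), ([420.1, 229.8], 0.37)]
30 [ 0.402 -0.436  0.222] [190.   74.6] [426.  230.1]
40 [ 0.403 -0.43   0.213] [191.2  77.5] [422.8 230. ]
50 [ 0.403 -0.422  0.205] [192.5  80.3] [419.2 229.9]
60 [ 0.404 -0.412  0.198] [193.9  82.9] [415.3 229.7]
```

>>> apply_moves(
  moves=[
    [[0, -0.001, 0.03], 0],
    [[0, 0, 0.035], 0],
    [[0, 0, 0.035], 0],
    [[0, 0, 0.02], 0],
    [[0, 0, 0.007], 0],
  ],
)

```text
time_s: 51.07
tcp_pos: [0.4049, -0.3773, 0.1173]
ee_rot: [[-0.049, -0.999, -0.004], [-0.999, 0.049, 0.004], [-0.004, 0.004, -1.0]]
wrist_force: [1.1, 10.8, 12.0]
gripper_width: 0.479
gripper_force: 30.0
```

>>> apply_moves(
  moves=[
    [[0, 0, 0], 0],
    [[0, 0, 0], 0],
    [[0, 0, 0.004], 0],
    [[0, 0, 0], 0],
  ],
)

```text
time_s: 51.4
tcp_pos: [0.4068, -0.379, 0.1173]
ee_rot: [[-0.049, -0.999, 0.002], [-0.999, 0.049, -0.0], [0.0, -0.002, -1.0]]
wrist_force: [-0.1, 5.3, 6.2]
gripper_width: 0.477
gripper_force: 30.0
```

>>> apply_moves(
  moves=[
    [[-0.011, 0, 0.01], 0],
    [[-0.011, 0, 0.012], 0],
    [[-0.009, 0, 0.0115], 0],
    [[-0.007, 0, 0.0115], 0],
    [[-0.005, 0, 0.0115], 0],
  ],
)

```text
time_s: 51.82
tcp_pos: [0.4098, -0.3368, 0.0606]
ee_rot: [[-0.048, -0.999, 0.005], [-0.999, 0.048, -0.003], [0.002, -0.005, -1.0]]
wrist_force: [0.1, 1.3, 2.8]
gripper_width: 0.483
gripper_force: 30.0
```

>>> apply_moves(
  moves=[
    [[-0.004, 0, 0.011], 0],
    [[-0.003, 0, 0.0125], 0],
    [[-0.003, 0, 0.0125], 0],
    [[-0.001, 0, 0.005], 0],
    [[0, 0, 0.004], 0],
  ],
)

```text
time_s: 52.23
tcp_pos: [0.4096, -0.3259, 0.0147]
ee_rot: [[-0.048, -0.999, 0.002], [-0.999, 0.048, -0.001], [0.001, -0.002, -1.0]]
wrist_force: [0.5, 0.5, 1.3]
gripper_width: 0.48
gripper_force: 30.0
```

>>> apply_moves(
  moves=[
    [[0, 0, 0.002], 0],
    [[0, 0, 0.0015], 0],
    [[0, 0, 0], 0],
    [[0, 0, 0], 0],
  ],
)

```text
time_s: 52.57
tcp_pos: [0.4092, -0.326, 0.0113]
ee_rot: [[-0.049, -0.999, 0.002], [-0.999, 0.049, -0.001], [0.001, -0.002, -1.0]]
wrist_force: [1.7, 0.2, -0.0]
gripper_width: 0.483
gripper_force: 30.0
```

```bash
python3 - <<'E'
from h import *
plan([.4066,-.327,.0115]); print(r.sense()['gripper_force'])
E
```

```text
tcp [ 0.4092 -0.326   0.0113] tooly 177.18 shift [ 0.0011  0.0025 -0.0003] f [ 1.7  0.2 -0. ] w 0.042 t 52.5667
30.004263818264008
```

Release, rise, back off to the open centre and check everything.

>>> apply_moves(
  moves=[
    [[0, 0, 0], 0],
    [[0, 0, 0], 0],
    [[0, 0, 0], 0],
    [[0, 0, 0], 0],
    [[0, 0, 0], 0],
  ],
  hand=0.056,
)

```text
time_s: 52.98
tcp_pos: [0.4081, -0.3254, 0.0106]
ee_rot: [[-0.05, -0.999, -0.001], [-0.999, 0.05, 0.0], [-0.0, 0.001, -1.0]]
wrist_force: [0.0, -0.1, 0.4]
gripper_width: 0.633
gripper_force: 0.0
```

>>> apply_moves(
  moves=[
    [[0, 0, 0], 0],
    [[0, 0, -0.02], 0],
    [[0, 0, -0.04], 0],
    [[0, 0, -0.04], 0],
    [[0, 0, -0.04], 0],
  ],
)

```text
time_s: 53.4
tcp_pos: [0.4078, -0.3252, 0.152]
ee_rot: [[-0.05, -0.999, -0.001], [-0.999, 0.05, 0.001], [-0.0, 0.001, -1.0]]
wrist_force: [1.9, -0.4, 0.3]
gripper_width: 0.649
gripper_force: 0.0
```

>>> apply_moves(
  moves=[
    [[0, 0, -0.04], 0],
    [[-0.03, 0.02, -0.04], 0],
    [[-0.03, 0.02, -0.02], 0],
    [[-0.03, 0.02, 0], 0],
    [[-0.03, 0.02, 0], 0],
  ],
)

```text
time_s: 53.82
tcp_pos: [0.3382, -0.2078, 0.2428]
ee_rot: [[-0.051, -0.999, 0.003], [-0.999, 0.051, -0.0], [0.0, -0.003, -1.0]]
wrist_force: [0.8, 1.8, 0.3]
gripper_width: 0.642
gripper_force: 0.0
```

>>> apply_moves(
  moves=[
    [[-0.04, 0, 0], 0],
    [[-0.04, 0, 0], 0],
    [[-0.04, 0, 0], 0],
    [[-0.03, 0, 0], 0],
    [[0, 0, 0], 0],
  ],
)

```text
time_s: 54.23
tcp_pos: [0.3462, -0.0551, 0.2421]
ee_rot: [[-0.042, -0.999, 0.002], [-0.999, 0.042, 0.001], [-0.002, -0.002, -1.0]]
wrist_force: [0.5, -0.2, 0.3]
gripper_width: 0.644
gripper_force: 0.0
```

```bash
python3 - <<'E'
from h import *
a=cap('scene','s13');b=cap('top','t13')
plan([.4,-.1,.3])
V=[(p,m[1]) for p in(a,b) if (m:=masks(p,'tray',proj(p,[.486,-.396,.014]),40))]
for v in V: print(v[1].sum(),fit([v],box(.27,.2,0,.028),[.486,-.396,-.044,0],(1,1,1,0)))
for x in(.566,.407):
    print(blankpose([x,-.396,.006,-.05,0],views=(a,b),free=(1,1,0,1,0)),blankpose([x,-.396,.006,-.05,0],views=(a,b)))
for n in ['glue','sandblock','offcut','square','tape','bar','bar_mid','bar_handle']:
    A=models.place_of(a,n);B=models.place_of(b,n)
    o=[]
    for u in A:
        for v in B:
            X,e=tri(a,px(u),b,px(v))
            if e<.01 and -.03<X[2]<.06: o.append((X.round(3).tolist(),round(e,3)))
    print(n,o[:3])
s0=cv2.imread('pics/s0.png');t0=cv2.imread('pics/t0.png')
E
```

```text
tcp [ 0.346  -0.0578  0.2418] tooly 177.37 shift [ 0.0396 -0.0559 -0.0582] f [ 0.  -0.5  0.3] w 0.056 t 54.3333
1786.0 (array([ 0.48204271, -0.39979661, -0.05812048,  0.        ]), np.float64(0.29023484841255454))
3602.0 (array([ 0.48751519, -0.40176098, -0.03874627,  0.        ]), np.float64(0.26302536234814866))
(array([ 0.5662, -0.4026,  0.006 , -0.0242,  0.    ]), np.float64(0.151), [327, 606]) (array([ 0.5659, -0.3985,  0.0152, -0.0311,  0.0549]), np.float64(0.092), [327, 606])
(array([ 0.4077, -0.3974,  0.006 , -0.045 ,  0.    ]), np.float64(0.137), [315, 601]) (array([ 0.4084, -0.3946,  0.0137, -0.0518,  0.0502]), np.float64(0.077), [315, 601])
glue [([0.702, 0.341, -0.005], np.float64(0.006))]
sandblock []
offcut []
square [([0.791, 0.078, 0.021], np.float64(0.006))]
tape [([0.757, -0.221, -0.006], np.float64(0.008))]
bar [([0.466, 0.552, -0.016], np.float64(0.004)), ([0.569, 0.548, 0.033], np.float64(0.006)), ([0.417, 0.222, -0.002], np.float64(0.006))]
bar_mid [([0.568, 0.52, 0.01], np.float64(0.006))]
bar_handle [([0.632, 0.511, 0.007], np.float64(0.007))]
```

```bash
python3 - <<'E'
from h import *
a=cap('scene');b=cap('top')
s0=cv2.imread('pics/s0.png');t0=cv2.imread('pics/t0.png')
for n,(u0,v0),p,im in (('offcut',(318,197),a,s0),('offcut',(218,253),b,t0),('sandblock',(258,150),a,s0),('sandblock',(309,251),b,t0)):
    T=im[v0-14:v0+15,u0-18:u0+19];W=p['frame'][v0-24:v0+25,u0-28:u0+29]
    R=cv2.matchTemplate(W,T,cv2.TM_CCOEFF_NORMED);_,mx,_,l=cv2.minMaxLoc(R);print(n,round(mx,2),np.array(l)-10)
for p in(a,b):
    for d in models.cut_out(p,'bar'):
        m=d['region'];y,x=np.nonzero(m)
        if m.any(): print(p['shot'],round(d['confidence'],2),m.sum(),x.mean().round(1),y.mean().round(1),(np.array(d['extent'])*[512,384,512,384]).round())
    print('mat centre',proj(p,[.534,.21,.013]),'bar ends',proj(p,[.424,.218,.013]),proj(p,[.644,.202,.013]))
E
```

```text
offcut 0.51 [-1  0]
offcut 0.49 [10 -8]
sandblock 0.28 [0 0]
sandblock 0.21 [-9 10]
70 0.94 2013 396.9 353.7 [342. 313. 100.  70.]
70 0.84 508 267.0 233.5 [241. 215.  58.  34.]
70 0.7 839 329.2 318.6 [297. 298.  73.  41.]
mat centre [270.55564606 231.34302535] bar ends [297.19527909 215.57301328] [241.93121591 248.28798883]
71 0.95 1062 73.9 171.1 [ 34. 152.  91.  38.]
71 0.93 533 218.2 187.8 [211. 159.  13.  65.]
71 0.75 459 128.7 175.6 [121. 146.  20.  65.]
mat centre [217.22940027 190.72673727] bar ends [214.49015756 222.39868739] [219.93913173 159.39600522]
```

```bash
python3 - <<'E'
from h import *
a=cap('scene');b=cap('top')
for n in('offcut','sandblock'):
  for p in(a,b):
    for d in models.cut_out(p,n):
        m=d['region']
        if m.any(): print(n,p['shot'],round(d['confidence'],2),m.sum(),np.argwhere(m).mean(0)[::-1].round(1))
def col(im): 
    h=cv2.cvtColor(im,cv2.COLOR_BGR2HSV);return cv2.inRange(h,(5,70,30),(22,255,255))
for f,im,(u,v) in (('s0',cv2.imread('pics/s0.png'),(318,197)),('s12',cv2.imread('pics/s12.png'),(318,197)),('s',a['frame'],(318,197)),('t0',cv2.imread('pics/t0.png'),(218,253)),('t12',cv2.imread('pics/t12.png'),(218,253)),('t',b['frame'],(218,253)),('s0b',cv2.imread('pics/s0.png'),(258,150)),('s12b',cv2.imread('pics/s12.png'),(258,150)),('t0b',cv2.imread('pics/t0.png'),(309,251)),('t12b',cv2.imread('pics/t12.png'),(309,251))):
    m=col(im);k=np.zeros_like(m);k[v-20:v+21,u-24:u+25]=1;y,x=np.nonzero(m*k);print(f,len(x),x.mean().round(1) if len(x) else 0,y.mean().round(1) if len(y) else 0)
E
```

```text
offcut 72 0.84 549 [318.6 197.4]
offcut 73 0.73 548 [217.9 253.3]
sandblock 72 0.71 474 [259.2 149.6]
s0 2009 318.0 197.0
s12 1999 318.1 196.9
s 1999 318.1 196.9
t0 540 217.4 253.4
t12 333 220.4 247.0
t 561 217.6 253.8
s0b 1869 258.3 149.2
s12b 1479 260.9 145.5
t0b 690 309.7 251.3
t12b 680 309.7 251.3
```

Bystanders are unmoved, the bar lies centred on the mat, and both blanks are flat in the tray. Handing in.

```bash
python3 -c "
from h import *
print(r.finish_job())"
```

```text
the job is handed in; nothing more can be done
None
```

I levered up blanks 1 and 3 (bay 2 was empty) and laid both in the tray, left the bar on the middle of the mat, and handed the job in; by camera the bystanders I could measure had not shifted, but two spare bars standing behind the rack fell over early in the run, before the arm was near them.

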